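Unstack satellite electronics onto their service stations

ROBOT

A 6-joint arm with a two-finger parallel gripper is mounted at the origin on the work surface. World frame = base frame: x ahead of the robot, y to its left, z up, the work surface at z = 0. Lengths are in m, angles in degrees, forces in N, time in s.
With the tool pointing down it reaches from about 0.325 to 0.775 m from the base axis. Payload 5.5 kg.
Tool frame: the origin (TCP) lies at the very end of the fingers, on their centre line; the grasp point (between the pads) lies 19 mm behind it; z points along the fingers, y is the direction in which the jaws open and shut (so a half turn about z gives the same grasp; the last joint's range is limited). The gripper opens to 88 mm and grips with 3 to 60 N. Pads are 20 mm wide; open, the fingers measure 115 mm over their backs; the gripper's body (75 mm by 178 mm) begins 61 mm behind the grasp point.
Start: joints at [73.642, 5.22, 70.514, -0, 104.267, -3.249], TCP at [0.136, 0.584, 0.223] pointing down, gripper open.
Joint ranges: [-164.24, 164.24], [-49.07, 125.15], [9.68, 141.18], [-86.29, 266.29], [3.28, 154.24], [-151.56, 151.56]. Speed limits (degrees/s): [147.25, 147.25, 172.46, 180, 180, 180].

INTERFACE

Orientations are given as [roll, pitch, yaw] about the fixed x, y, z axes, in that order (R = Rz(yaw) Ry(pitch) Rx(roll)).
In Python, from rig import robot gives the robot as it stands. The module is installed in compiled form; this text tells all that it offers.
- The arm moves only by the shell command python3 -m inch 'ROWS' [FORCE]. ROWS is a JSON object of lists of equal length, an entry for each row: "offset": the shift along the tool's x, y, z normalised to -1 to 1, where 1 is 50 cm, a list of three; "turn": the turn, a rotation vector about the tool's x, y, z normalised to -1 to 1, where 1 is 0.5 rad, a list of three; "hand": the gripper's target within -1 to 1 (shut at 1, half-way at 0, fully open at -1). A call has 1 to 5 rows; each row is the pose to reach, as a shift and turn from the pose commanded when the call began, along the tool's axes at that moment; what a row does not reach only later rows make up. A row lasts 1/10 s, in which the tool goes at most 50 mm and 8.59 degrees, less where a joint would pass 70% of its speed; a pose out of reach is approached as far as the arm can. A call with a number of a shift or a turn outside -1 to 1 is refused whole. A call with a gripper value outside its range is refused whole. The fingers move at their own pace and stop on an object; FORCE is the grip in N (left out, the last holds). Time passes only in rows, so rows that repeat a pose let the fingers close. It gives the time, the measured TCP pose, the force and the opening at its end, in the units of the state.
- robot.observe(): the state, without advancing time (a new reading comes with each control period).
- robot.snapshot(name): name is "scene" or "side" or "wrist"; returns the picture (480x640x3 uint8, red, green, blue); there is no depth.
- robot.camera_params(name): a dict with "intrinsics" (3x3 intrinsics, pixels), "k1" (the pictures are not rectified: a ray, as slopes to the right and down, at radius r is drawn at 1 + k1 r^2 times it, then the intrinsics apply), "R" (3x3) and "t" (3): a world point X has camera coordinates R X + t. Camera axes: x right, y down, z forward; pixel columns grow to the right and rows downward; lengths in m; the calibration is good to about 2 mm. A picture is of the moment at which its call begins: read the wrist's pose just before it. camera_params takes no time and is no camera call; for the wrist camera it gives the pose at the moment of the call.
- robot.finish_job(): hands the job in, once; it reports no verdict.
Trained networks look in the newest picture that a camera, given by its name, has taken for a name from the list of things; names that differ only in an ending like _2 or _b are one class to them, and where a whole thing is asked for, a point or a joint stands for the part that bears it (a point fixed in the world has none). Each returns a list of dicts, best first, with "score" (0 to 1); they miss things now and then, are a little off and sometimes report something else, mostly with a low value. They report only what shows in the picture. A call takes as long as a camera call. They do not tell look-alikes from the thing itself.
- robot.boxes_of(camera, query): "box" ([left, top, right, bottom] as shares, 0 to 1, of the picture: columns of its width, rows of its height, round what is visible of it).
- robot.regions_of(camera, query): "pixels" (480x640 bool, what is visible of it) and "box" ([left, top, right, bottom] as shares, 0 to 1, of the picture: columns of its width, rows of its height, round what is visible of it).
- robot.landmark_of(camera, query): "point" ([column, row] as shares, 0 to 1, of the picture: columns of its width, rows of its height: a listed point, or the origin of a listed thing).
The state is a dict: "time": time; "qpos": joint angles; "qd": joint speeds; "effort": joint torques, N m; "eef_pos": TCP position; "eef_rot": TCP orientation; "contact_force": force on the tool from outside, world axes, zero at the start; "torque": the same for the moment, N m; "grip_width": finger opening in m.
Only numpy, scipy, OpenCV 4.12 (cv2) and the standard library are available. Lean on these libraries where they do the work, as an engineer would, in place of code of your own. Each camera call takes 0.05 s, during which the arm holds its last target.

TASK

The tie rods are already out of this small satellite's electronics stack. Take it apart from the top and set each unit upright and centred on the raised seat of its own station, square with the seat and either way round: the star camera on the round turntable, the radio on the copper-piped cooling plate, the flight computer in the blue tote and the battery pack on the white charger. Put the units down without dropping or tipping them, and leave the wash bottle and the dish of rods where they stand.

Things in the scene. Friction and masses are not known exactly. Their poses are not given: they have to be found in the camera images.
- starcam_mid (a point): Star camera, on top of the stack at the start: black box 54 (x) by 51 (y) by 30 mm high with a black lens hood, 44 mm across and 18 mm high, and a dark blue lens on top; 48 mm high in all, 0.19 kg. Point at its centre, 24 mm above its underside; z up, x and y along its sides. Grip the box by its sides 51 mm apart (across y), below the hood.
- radio_mid (a point): Radio, second from the top: gold-coloured housing 78 (x) by 52 (y) by 30 mm high with a raised lid on it 66 by 40 by 8 mm; 38 mm high in all, 0.24 kg; brass jacks stand out 10 mm from the short ends. Point at its centre, 19 mm above its underside; x along its length, z up; grip its flat long sides, 52 mm apart. Each unit rests loose on the lid of the one below, long sides parallel.
- computer_mid (a point): Flight computer, third from the top: blue housing 102 (x) by 53 (y) by 30 mm high with a raised aluminium lid on it 88 by 41 by 8 mm; 38 mm high in all, 0.30 kg; a steel connector with a red dust cap stands out 10 mm from each short end. Point at its centre, 19 mm above its underside; x along its length, z up; flat parallel long sides to grip by, 53 mm apart.
- battery_mid (a point): Battery pack, bottom of the stack: orange-brown housing with black ends 126 (x) by 54 (y) by 32 mm high, on it a dark grey lid 112 by 42 by 8 mm; 40 mm high in all, 0.42 kg; yellow end plugs stand out 6 mm. Point at its centre, 20 mm above its underside; x along its length, z up. Starts on an aluminium lattice panel 200 by 124 mm, on a pad 42 mm wide, 20 mm above the table.
- turntable_seat (a point): Place of the star camera: round aluminium turntable 144 mm across with a black face and white tick marks, fixed. In its middle a raised grey square seat 42 by 42 mm, 8 mm above the face. Point at the centre of the seat's top, 22 mm above the table; x and y along the seat's sides, z up.
- rfplate_seat (a point): Place of the radio: flat aluminium cooling plate 184 (x) by 126 mm with a U-shaped copper pipe and, on its +x edge, two brass cylinders (attenuators, up to 33 mm above the table, the nearest part 66 mm from the centre); fixed. In its middle a raised copper seat 74 (x) by 42 mm, 8 mm above the plate. Point at the centre of the seat's top, 22 mm above the table; x along the seat's length, z up.
- tote_seat (a point): Place of the flight computer: open blue plastic tote 168 (x) by 150 mm outside, walls 4 mm thick and 31 mm high, fixed. In its middle on the floor a raised grey ribbed seat 96 (x) by 42 mm, 10 mm above the floor. Point at the centre of the seat's top, 14 mm above the table; x along the seat's length, z up.
- charger_seat (a point): Place of the battery: white charger base 200 (x) by 118 mm with a 30 mm high control head with coloured lamps along its +x end (its face 77 mm from the centre, its top 44 mm above the table); fixed. In its middle a raised black seat 112 (x) by 42 mm with two brass contact strips, 8 mm above the base. Point at the centre of the seat's top, 22 mm above the table; x along the seat's length, z up.
- washbottle_mid (a point): Bystander: white wash bottle 62 mm across with a yellow cap and bent spout, 163 mm high with the spout, standing loose. Point on its axis 65 mm above its underside, z up.
- dish: Bystander: round stainless dish 100 mm across and 22 mm high with four tie rods in it, loose. Origin at the centre of its underside, z up.
Mind the look-alikes: they are no part of the job. Leave any turquoise look-alike of the part that bears battery_mid alone.

How it is judged:
By the outcome, as a careful person would: the job done as asked, in the order asked, and still so for the second after the job is handed in, with the robot touching nothing.
It also fails if it takes over 136 s, if anything falls off the work surface, if the arm or the gripper's body presses on something with over 40 N, if the wrist force passes 120 N, or if a joint passes its speed limit or range.

## Working session

There is one attempt and no reset: what is moved stays moved. The work goes in short steps, Python scripts to look and compute and a shell command to move; the robot and the scene stay as the last step left them, time stands still between calls to the robot, and variables do not carry over. Pictures are saved under pics/ and viewed, and the job is handed in when it is done.

```bash
mkdir -p pics; ls
cat > h.py <<'E'
import numpy as np, cv2
from rig import robot
def snap(cam,name):
    im=robot.snapshot(cam); cv2.imwrite(f'pics/{name}.png',cv2.cvtColor(im,cv2.COLOR_RGB2BGR)); return im
def ray(cam,u,v,P=None):
    P=P or robot.camera_params(cam)
    K=np.array(P['intrinsics']);k1=P['k1'];R=np.array(P['R']);t=np.array(P['t'])
    d=np.array([(u-K[0,2])/K[0,0],(v-K[1,2])/K[1,1]]);s=d.copy()
    for _ in range(30): s=d/(1+k1*(s@s))
    return -R.T@t, R.T@np.array([s[0],s[1],1])
def atz(cam,u,v,z,P=None):
    o,d=ray(cam,u,v,P); return o+d*(z-o[2])/d[2]
def proj(cam,X,P=None):
    P=P or robot.camera_params(cam)
    K=np.array(P['intrinsics']);c=np.array(P['R'])@np.asarray(X)+np.array(P['t'])
    s=c[:2]/c[2]; s=s*(1+P['k1']*(s@s)); return K[:2,:2]@s+K[:2,2]
E
python3 - <<'E'
from h import *
s=robot.observe();print(s)
for c in ['scene','side','wrist']:
    snap(c,c+'0');P=robot.camera_params(c);print(c,np.round(-np.array(P['R']).T@P['t'],3))
E
```

```text
pics
{'time': 0.0, 'qpos': array([ 7.36418336e+01,  5.26244756e+00,  7.05801532e+01,  7.76353013e-04,
        1.04266602e+02, -3.25017589e+00]), 'qd': array([-0.10160741,  0.02501076, -0.04305758, -0.00971313, -0.09425524,
       -0.13811489]), 'effort': array([ 4.17842068e-05, -4.46465814e+01, -4.06434166e+01,  6.98981644e-02,
        2.97970441e-02, -1.67920352e-04]), 'eef_pos': array([0.13600322, 0.58408543, 0.2215308 ]), 'eef_rot': array([-1.79891015e+02, -6.94292266e-03,  1.66892193e+02]), 'contact_force': array([ 1.31493216,  0.42042478, -0.14884054]), 'torque': array([ 0.03665613, -0.00690711,  0.02018472]), 'grip_width': 0.08784312879552918}
scene [1.043 0.657 1.079]
side [ 0.095 -0.413  0.878]
wrist [0.069 0.599 0.384]
```

View pics/scene0.png

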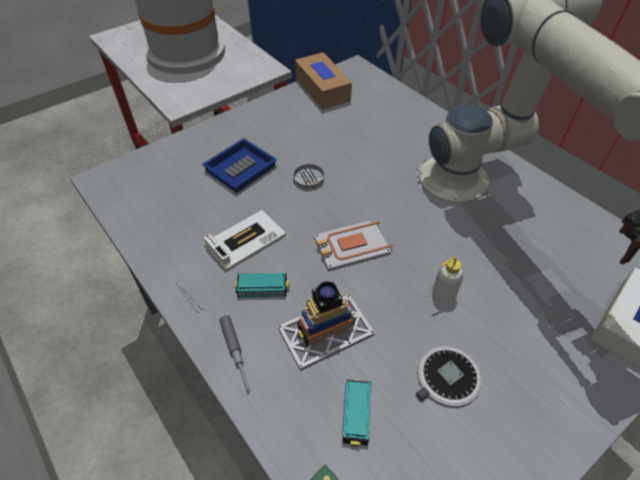

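View pics/side0.png

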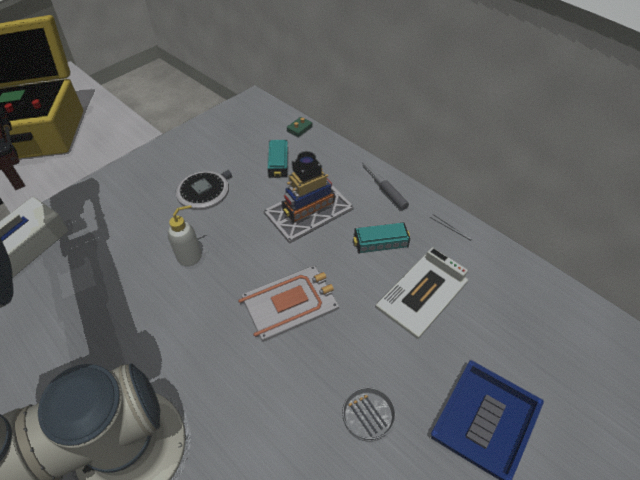

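View pics/wrist0.png

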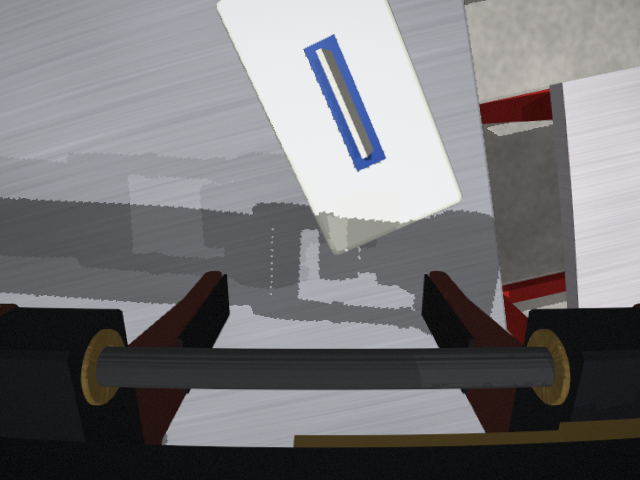

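The scene view shows the stack at about (327,320), the turntable at (449,375), the cooling plate at (352,243), the charger at (244,238), the tote at (240,163), the dish at (309,176) and the bottle at (448,283). There are two turquoise look-alikes of the battery, at (262,285) and (356,410).

Run:
```python
from h import *
for c in ['scene','side']: robot.snapshot(c)
Ps={c:robot.camera_params(c) for c in ['scene','side']}
zz=dict(turntable_seat=.022,rfplate_seat=.022,tote_seat=.014,charger_seat=.022,battery_mid=.04,computer_mid=.079,radio_mid=.117,starcam_mid=.160,washbottle_mid=.065,dish=0)
for q,z in zz.items():
    rs={}
    for c in ['scene','side']:
        L=robot.landmark_of(c,q)
        for l in L[:3]:
            u,v=l['point'][0]*640,l['point'][1]*480
            print(q,c,round(l['score'],2),np.round([u,v]),np.round(atz(c,u,v,z,Ps[c]),4))
        if L: rs[c]=ray(c,L[0]['point'][0]*640,L[0]['point'][1]*480,Ps[c])
    if len(rs)==2:
        (o1,d1),(o2,d2)=rs.values()
        a=np.linalg.lstsq(np.c_[d1,-d2],o2-o1,rcond=None)[0]
        print('   tri',np.round((o1+a[0]*d1+o2+a[1]*d2)/2,4),'gap',np.linalg.norm(o1+a[0]*d1-o2-a[1]*d2).round(4))
```

```text
turntable_seat scene 0.68 [445. 374.] [0.517  0.4395 0.022 ]
turntable_seat scene 0.34 [327. 310.] [0.6226 0.1472 0.022 ]
turntable_seat side 0.7 [202. 184.] [0.5093 0.4433 0.022 ]
   tri [0.5127 0.4414 0.0204] gap 0.0082
rfplate_seat scene 0.58 [353. 239.] [0.4208 0.0113 0.022 ]
rfplate_seat side 0.63 [369. 414.] [ 0.3546 -0.2825  0.022 ]
rfplate_seat side 0.59 [291. 297.] [0.4318 0.0098 0.022 ]
rfplate_seat side 0.51 [202. 185.] [0.5066 0.4426 0.022 ]
   tri [ 0.3556 -0.1848 -0.1806] gap 0.1795
tote_seat scene 0.77 [240. 168.] [ 0.508  -0.4429  0.014 ]
tote_seat side 0.68 [370. 416.] [ 0.3566 -0.2849  0.014 ]
tote_seat side 0.63 [484. 425.] [ 0.4895 -0.4547  0.014 ]
tote_seat side 0.24 [427. 291.] [ 0.6576 -0.195   0.014 ]
   tri [ 0.4415 -0.3441  0.0355] gap 0.2112
charger_seat scene 0.74 [241. 237.] [ 0.6613 -0.1882  0.022 ]
charger_seat side 0.73 [428. 287.] [ 0.6644 -0.1907  0.022 ]
   tri [ 0.6626 -0.1897  0.0223] gap 0.0038
battery_mid scene 0.97 [355. 413.] [0.7396 0.3869 0.04  ]
battery_mid scene 0.7 [324. 325.] [0.6607 0.1817 0.04  ]
battery_mid scene 0.67 [260. 282.] [ 0.
[... 444 characters left out ...]
9 0.117 ]
radio_mid side 0.78 [305. 180.] [0.6472 0.1802 0.117 ]
   tri [0.6456 0.1793 0.1186] gap 0.001
starcam_mid scene 0.61 [326. 298.] [0.6595 0.1888 0.16  ]
starcam_mid scene 0.28 [447. 278.] [0.4112 0.3138 0.16  ]
starcam_mid side 0.71 [310. 164.] [0.6611 0.1782 0.16  ]
   tri [0.6609 0.184  0.1562] gap 0.0082
washbottle_mid scene 0.77 [448. 280.] [0.3473 0.2831 0.065 ]
washbottle_mid scene 0.32 [446. 375.] [0.5383 0.4526 0.065 ]
washbottle_mid side 0.8 [184. 237.] [0.3515 0.2863 0.065 ]
   tri [0.35   0.284  0.0683] gap 0.0012
dish scene 0.86 [313. 179.] [ 0.3479 -0.2677  0.    ]
dish side 0.57 [370. 415.] [ 0.3621 -0.2817  0.    ]
   tri [ 3.545e-01 -2.752e-01  3.000e-04] gap 0.0197
```

Run:
```python
import cv2
a=cv2.imread('pics/scene0.png');b=cv2.imread('pics/side0.png')
cv2.imwrite('pics/c1.png',cv2.resize(a[265:375,265:400],None,fx=5,fy=5,interpolation=cv2.INTER_CUBIC))
cv2.imwrite('pics/c2.png',cv2.resize(b[140:250,250:385],None,fx=5,fy=5,interpolation=cv2.INTER_CUBIC))
```

```text
(no output)
```

View pics/c1.png

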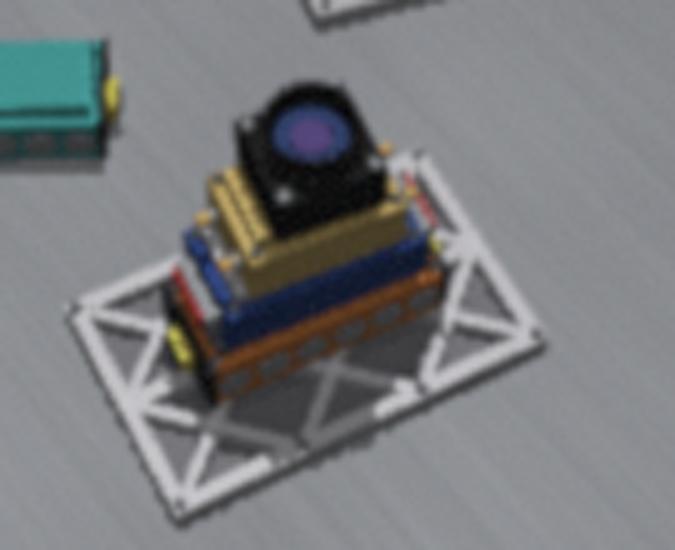

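View pics/c2.png

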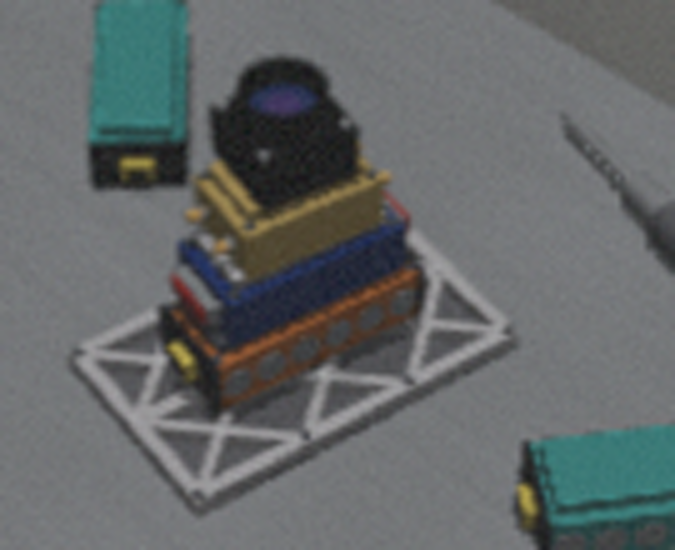

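```bash
cat >> h.py <<'E'
from scipy.spatial.transform import Rotation as Ro
def toolR(yaw): return Ro.from_euler('xyz',[180,0,yaw],degrees=True)
def goto(x,y,z,yaw,s=None):
    "shift/turn in move units from measured pose; yaw mod 180 nearest"
    s=s or robot.observe()
    Rc=Ro.from_euler('xyz',s['eef_rot'],degrees=True)
    d=Rc.inv().apply(np.array([x,y,z])-s['eef_pos'])/0.5
    best=min(((Rc.inv()*toolR(yaw+k)).as_rotvec() for k in (0,180)),key=np.linalg.norm)
    print('offset',np.round(d,4),'turn',np.round(best/0.5,4),'dist mm',np.round(np.linalg.norm(d)*500))
def st():
    s=robot.observe();print('t%.2f'%s['time'],'pos',np.round(s['eef_pos'],4),'rot',np.round(s['eef_rot'],2),'F',np.round(s['contact_force'],1),'w',round(s['grip_width'],4),'q6',np.round(s['qpos'],1));return s
E
python3 - <<'E'
from h import *
s=st();P=robot.camera_params('wrist')
Rc=Ro.from_euler('xyz',s['eef_rot'],degrees=True)
c=-np.array(P['R']).T@P['t']
print('cam in tool',Rc.inv().apply(c-s['eef_pos']).round(4),'axis in tool',Rc.inv().apply(np.array(P['R'])[2]).round(3),'camx',Rc.inv().apply(np.array(P['R'])[0]).round(3));print(P['intrinsics'],P['k1'])
L=lambda pts,z:[atz('scene',u,v,z) for u,v in pts]
pc=L([(280,327.4),(301.4,368),(373.6,333),(348.6,296.6)],.018);print(np.round(pc,4),np.mean(pc,0))
for a,b in ((0,3),(1,2),(0,1),(3,2)):
    d=pc[b]-pc[a];print(np.linalg.norm(d).round(3),np.degrees(np.arctan2(d[1],d[0])).round(1))
# rough regions for yaw of stations
for q in ['radio_mid','computer_mid','battery_mid']:pass
E
```

```text
t1.25 pos [0.1361 0.5844 0.2226] rot [-180.     -0.    166.89] F [-0.2  0.   0.3] w 0.0878 q6 [ 73.6   5.2  70.5   0.  104.3  -3.2]
cam in tool [ 0.0692 -0.0007 -0.1624] axis in tool [-0.257 -0.     0.967] camx [-0.001  1.    -0.   ]
[[388.63336826   0.         325.18123948]
 [  0.         388.63336826 236.75182576]
 [  0.           0.           1.        ]] -0.06178082502258548
[[0.7405 0.1126 0.018 ]
 [0.7624 0.2289 0.018 ]
 [0.5722 0.2635 0.018 ]
 [0.5523 0.1471 0.018 ]] [0.65682735 0.18801095 0.018     ]
0.191 169.6
0.193 169.7
0.118 79.3
0.118 80.3
```

Run:
```python
from h import *
goto(.60,.19,.32,169.6)
```

```text
offset [-1.0825 -0.5578 -0.1948] turn [-0.     -0.     -0.0946] dist mm 617.0
```

```bash
python3 -m inch '{"offset":[[0,0,-0.09],[-0.07,-0.04,-0.15],[-0.16,-0.08,-0.19],[-0.25,-0.12,-0.195],[-0.33,-0.17,-0.195]],"turn":[[0,0,-0.05],[0,0,-0.095],[0,0,-0.095],[0,0,-0.095],[0,0,-0.095]],"hand":[-1,-1,-1,-1,-1]}'
python3 -m inch '{"offset":[[-0.08,-0.04,0],[-0.16,-0.08,0],[-0.24,-0.12,0],[-0.32,-0.16,0],[-0.4,-0.2,0]],"turn":[[0,0,0],[0,0,0],[0,0,0],[0,0,0],[0,0,0]],"hand":[-1,-1,-1,-1,-1]}'
python3 -c "
from h import *
st();goto(.60,.19,.32,169.6)"
```

```text
time: 1.75
eef_pos: [0.279, 0.4634, 0.3214]
eef_rot: [179.9, 0.1, 169.6]
contact_force: [0.6, 0.8, -0.4]
grip_width: 0.0879
time: 2.25
eef_pos: [0.4575, 0.3284, 0.3204]
eef_rot: [180.0, 0.0, 169.6]
contact_force: [0.4, -0.1, 0.2]
grip_width: 0.0876
t2.25 pos [0.4575 0.3284 0.3204] rot [1.7997e+02 2.0000e-02 1.6961e+02] F [ 0.4 -0.1  0.2] w 0.0876 q6 [ 32.2   1.9  63.9   0.  114.1 -47.4]
offset [-0.3303 -0.2208  0.0008] turn [0.0009 0.0008 0.0004] dist mm 199.0
```

```bash
python3 -m inch '{"offset":[[-0.08,-0.05,0],[-0.16,-0.11,0],[-0.25,-0.165,0],[-0.33,-0.22,0],[-0.33,-0.22,0]],"turn":[[0,0,0],[0,0,0],[0,0,0],[0,0,0],[0,0,0]],"hand":[-1,-1,-1,-1,-1]}'
python3 -c "
from h import *
st();snap('wrist','w1')"
```

```text
time: 2.75
eef_pos: [0.6019, 0.187, 0.3177]
eef_rot: [-179.8, -0.1, 169.2]
contact_force: [0.6, 0.4, -0.8]
grip_width: 0.088
t2.75 pos [0.6019 0.187  0.3177] rot [-1.7984e+02 -1.0000e-01  1.6922e+02] F [ 0.6  0.4 -0.8] w 0.088 q6 [ 1.42e+01  1.28e+01  5.23e+01 -1.00e-01  1.15e+02 -6.50e+01]
```

View pics/w1.png

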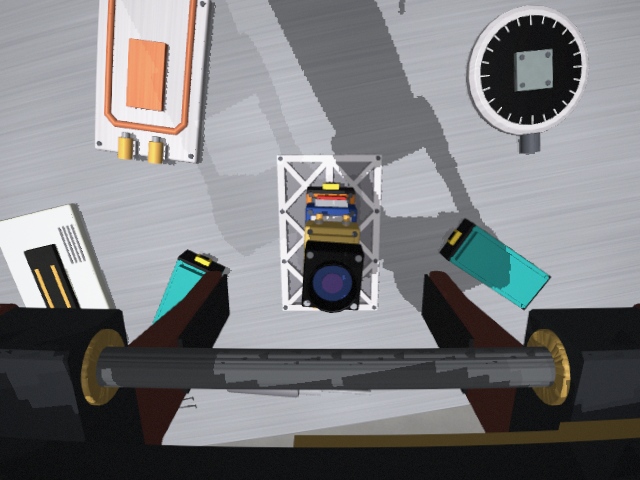

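Run:
```python
from h import *
im=snap('wrist','w2');s=st();P=robot.camera_params('wrist')
import pickle;pickle.dump(P,open('P_w2.pkl','wb'))
a=cv2.imread('pics/w2.png')
cv2.imwrite('pics/w2a.png',cv2.resize(a[170:320,265:400],None,fx=4,fy=4,interpolation=cv2.INTER_CUBIC))
b=cv2.resize(a[20:130,480:590],None,fx=4,fy=4,interpolation=cv2.INTER_CUBIC)
c=cv2.resize(a[20:130,92:182],None,fx=4,fy=4,interpolation=cv2.INTER_CUBIC)
cv2.imwrite('pics/w2b.png',np.hstack([b,c]))
```

```text
t2.85 pos [0.5992 0.1908 0.3192] rot [-1.7998e+02 -9.0000e-02  1.6948e+02] F [0.5 0.6 0.6] w 0.0881 q6 [ 14.6  12.6  52.5   0.  115.  -64.9]
```

View pics/w2a.png

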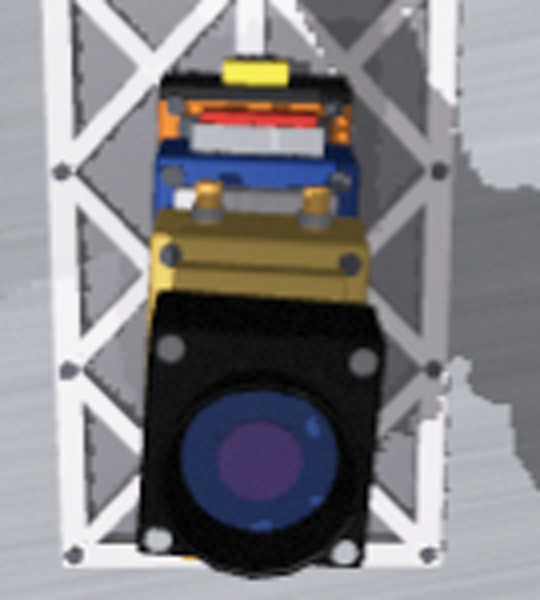

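View pics/w2b.png

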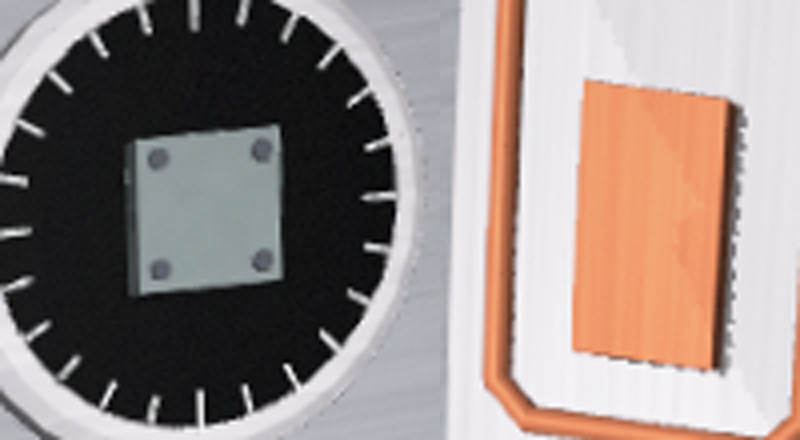

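```bash
cat >> h.py <<'E'
def quad(pts,z,P,cam='wrist',sc=1,off=(0,0)):
    X=np.array([atz(cam,u/sc+off[0],v/sc+off[1],z,P) for u,v in pts])
    e=[X[(i+1)%4]-X[i] for i in range(4)]
    print('c',X.mean(0).round(4),'sides',[round(np.linalg.norm(a)*1000,1) for a in e],'ang',[round(np.degrees(np.arctan2(a[1],a[0]))%180,1) for a in e]);return X
E
python3 - <<'E'
from h import *
import pickle;P=pickle.load(open('P_w2.pkl','rb'))
quad([(171,347),(363,362),(344,552),(158,540)],.166,P,sc=4,off=(265,170))
quad([(153,295),(382,310),(363,572),(138,552)],.166,P,sc=4,off=(265,170))
quad([(134,141),(279,125),(283,277),(135,295)],.022,P,sc=4,off=(480,20))
quad([(144,80),(290,99),(273,370),(134,350)],.022,P,sc=4,off=(92,20))
E
```

```text
c [0.6547 0.1837 0.166 ] sides [np.float64(41.1), np.float64(44.4), np.float64(41.2), np.float64(44.8)] ang [np.float64(74.7), np.float64(165.2), np.float64(75.4), np.float64(165.1)]
c [0.651  0.1844 0.166 ] sides [np.float64(48.5), np.float64(60.7), np.float64(50.1), np.float64(59.3)] ang [np.float64(75.5), np.float64(166.8), np.float64(73.9), np.float64(165.3)]
c [0.5045 0.4458 0.022 ] sides [np.float64(42.1), np.float64(41.4), np.float64(43.7), np.float64(41.6)] ang [np.float64(87.1), np.float64(177.6), np.float64(87.4), np.float64(175.4)]
c [0.4292 0.014  0.022 ] sides [np.float64(41.7), np.float64(73.6), np.float64(41.0), np.float64(73.4)] ang [np.float64(70.9), np.float64(160.8), np.float64(70.5), np.float64(161.3)]
```

Run:
```python
from h import *
goto(.6547,.1837,.215,165.2)
```

```text
offset [-0.112   0.0063  0.2083] turn [-0.0009 -0.0031  0.1494] dist mm 118.0
```

```bash
python3 -m inch '{"offset":[[-0.06,0.003,0.05],[-0.11,0.006,0.12],[-0.112,0.006,0.208],[-0.112,0.006,0.208],[-0.112,0.006,0.208]],"turn":[[0,-0.003,0.07],[0,-0.003,0.149],[0,-0.003,0.149],[0,-0.003,0.149],[0,-0.003,0.149]],"hand":[-1,-1,-1,-1,-1]}' 10
python3 -c "
from h import *
st();goto(.6547,.1837,.131,165.2);snap('wrist','w3')"
```

```text
time: 3.35
eef_pos: [0.653, 0.186, 0.2166]
eef_rot: [-180.0, 0.0, 165.5]
contact_force: [0.3, -0.9, 0.8]
grip_width: 0.0877
t3.35 pos [0.653  0.186  0.2166] rot [-179.98    0.    165.46] F [ 0.3 -0.9  0.8] w 0.0877 q6 [ 13.   17.8  56.9  -0.  105.3 -62.4]
offset [-0.0044 -0.0035  0.1713] turn [-0.0008  0.      0.009 ] dist mm 86.0
```

View pics/w3.png

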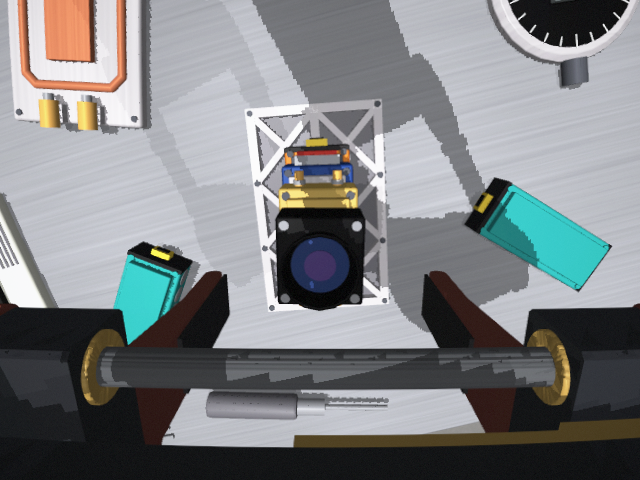

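Run:
```python
from h import *
im=snap('wrist','w4');s=st();P=robot.camera_params('wrist')
a=cv2.imread('pics/w4.png');cv2.imwrite('pics/w4a.png',cv2.resize(a[130:320,265:380],None,fx=4,fy=4,interpolation=cv2.INTER_CUBIC)[:,:])
import pickle;pickle.dump(P,open('P.pkl','wb'))
goto(.6547,.1837,.131,165.2)
```

```text
t3.45 pos [0.6547 0.186  0.2215] rot [179.8    0.44 165.43] F [ 0.3 -1.5  0.5] w 0.0876 q6 [ 13.   17.7  56.6  -0.  105.3 -62.4]
offset [ 0.0003 -0.005   0.181 ] turn [0.007  0.0153 0.0081] dist mm 91.0
```

View pics/w4a.png

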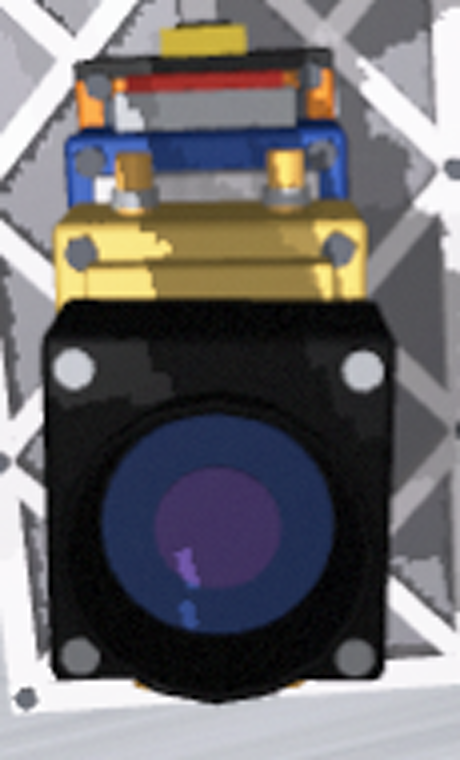

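```bash
for i in 1 2 3; do python3 -m inch '{"offset":[[0,0,0]],"turn":[[0,0,0]],"hand":[-1]}'>/dev/null; python3 -c "
from h import *
st()"; done
python3 - <<'E'
from h import *
import pickle
P=robot.camera_params('wrist')
quad([(75,369),(362,370),(355,657),(81,656)],.166,pickle.load(open('P.pkl','rb')),sc=4,off=(265,130))
quad([(75,369),(362,370),(355,657),(81,656)],.166,P,sc=4,off=(265,130))
goto(.6547,.1837,.131,165.2)
E
```

```text
t3.55 pos [0.6551 0.1856 0.2215] rot [179.79   0.48 165.4 ] F [-0.  -0.3 -0. ] w 0.0878 q6 [ 13.   17.7  56.6  -0.  105.3 -62.4]
t3.65 pos [0.6549 0.1852 0.2198] rot [179.85   0.36 165.37] F [-0.5  0.   0.5] w 0.0879 q6 [ 12.9  17.7  56.7  -0.  105.2 -62.4]
t3.75 pos [0.6546 0.1848 0.2181] rot [179.92   0.23 165.35] F [-0.7  0.6  0.1] w 0.0879 q6 [ 12.9  17.8  56.8  -0.  105.2 -62.4]
c [0.6565 0.1815 0.166 ] sides [np.float64(41.2), np.float64(44.6), np.float64(41.5), np.float64(44.6)] ang [np.float64(75.1), np.float64(165.2), np.float64(75.1), np.float64(164.9)]
c [0.6551 0.1807 0.166 ] sides [np.float64(40.6), np.float64(43.8), np.float64(40.8), np.float64(43.8)] ang [np.float64(75.1), np.float64(165.1), np.float64(75.0), np.float64(164.8)]
offset [ 0.     -0.0024  0.1742] turn [0.0028 0.008  0.0052] dist mm 87.0
```

```bash
python3 -c "
from h import *
st();goto(.6558,.1820,.131,165.1)"
```

```text
t3.75 pos [0.6546 0.1848 0.2181] rot [179.92   0.23 165.35] F [-0.7  0.6  0.1] w 0.0879 q6 [ 12.9  17.8  56.8  -0.  105.2 -62.4]
offset [-0.003  -0.0051  0.1742] turn [0.0028 0.008  0.0087] dist mm 87.0
```

```bash
python3 -m inch '{"offset":[[-0.003,-0.005,0.05],[-0.003,-0.005,0.1],[-0.003,-0.005,0.14],[-0.003,-0.005,0.165],[-0.003,-0.005,0.166]],"turn":[[0,0,0.008],[0,0,0.008],[0,0,0.008],[0,0,0.008],[0,0,0.008]],"hand":[-1,-1,-1,-1,-1]}' 10
python3 -m inch '{"offset":[[0,0,0],[0,0,0],[0,0,0],[0,0,0]],"turn":[[0,0,0],[0,0,0],[0,0,0],[0,0,0]],"hand":[-1,-1,-1,-1]}' 
python3 -c "
from h import *
st();goto(.6558,.1820,.131,165.1)"
```

```text
time: 4.25
eef_pos: [0.6544, 0.1816, 0.1309]
eef_rot: [-179.9, -0.1, 165.1]
contact_force: [0.7, 0.5, -0.2]
grip_width: 0.0876
time: 4.65
eef_pos: [0.6556, 0.1819, 0.1343]
eef_rot: [180.0, 0.2, 165.1]
contact_force: [0.0, -0.7, 0.6]
grip_width: 0.0877
t4.65 pos [0.6556 0.1819 0.1343] rot [1.7995e+02 1.7000e-01 1.6512e+02] F [ 0.  -0.7  0.6] w 0.0877 q6 [ 12.7  17.6  65.5  -0.   96.8 -62.5]
offset [-0.0003  0.0002  0.0065] turn [0.0017 0.006  0.0006] dist mm 3.0
```

```bash
python3 -m inch '{"offset":[[0,0,0.002],[0,0,0.002],[0,0,0.002],[0,0,0.002],[0,0,0.002]],"turn":[[0,0,0],[0,0,0],[0,0,0],[0,0,0],[0,0,0]],"hand":[0.2,0.3,0.4,0.6,0.6]}' 20
python3 -m inch '{"offset":[[0,0,0],[0,0,0],[0,0,0],[0,0,0]],"turn":[[0,0,0],[0,0,0],[0,0,0],[0,0,0]],"hand":[0.6,0.6,0.6,0.6]}' 
python3 -c "
from h import *
st()"
```

```text
time: 5.15
eef_pos: [0.6552, 0.1819, 0.1321]
eef_rot: [180.0, 0.1, 165.1]
contact_force: [0.0, 2.0, -0.4]
grip_width: 0.0512
time: 5.55
eef_pos: [0.6552, 0.1819, 0.1321]
eef_rot: [180.0, 0.1, 165.1]
contact_force: [-0.0, 0.8, -0.8]
grip_width: 0.0508
t5.55 pos [0.6552 0.1819 0.1321] rot [1.8000e+02 8.0000e-02 1.6512e+02] F [-0.   0.8 -0.8] w 0.0508 q6 [ 12.7  17.6  65.7  -0.   96.6 -62.5]
```

```bash
python3 -m inch '{"offset":[[0,0,-0.02],[0,0,-0.06],[0,0,-0.12],[0,0,-0.18],[0,0,-0.24]],"turn":[[0,0,0],[0,0,0],[0,0,0],[0,0,0],[0,0,0]],"hand":[0.6,0.6,0.6,0.6,0.6]}' 20
python3 -m inch '{"offset":[[0,0,-0.01],[0,0,-0.01],[0,0,-0.01],[0,0,-0.01]],"turn":[[0,0,0],[0,0,0],[0,0,0],[0,0,0]],"hand":[0.6,0.6,0.6,0.6]}' 
python3 -c "
from h import *
st();snap('wrist','w5');goto(.575,.442,.25,176.9);snap('scene','s5')"
```

```text
time: 6.05
eef_pos: [0.6548, 0.1818, 0.2538]
eef_rot: [-180.0, 0.1, 165.1]
contact_force: [0.8, 1.2, -1.2]
grip_width: 0.0511
time: 6.45
eef_pos: [0.6545, 0.1817, 0.2543]
eef_rot: [-179.9, -0.1, 165.1]
contact_force: [-0.3, -0.4, -1.4]
grip_width: 0.051
t6.45 pos [0.6545 0.1817 0.2543] rot [-1.7989e+02 -1.2000e-01  1.6511e+02] F [-0.3 -0.4 -1.4] w 0.051 q6 [ 12.7  18.9  51.8  -0.  109.5 -62.5]
offset [0.2875 0.4621 0.0089] turn [-0.0031 -0.0042 -0.4114] dist mm 272.0
```

View pics/w5.png

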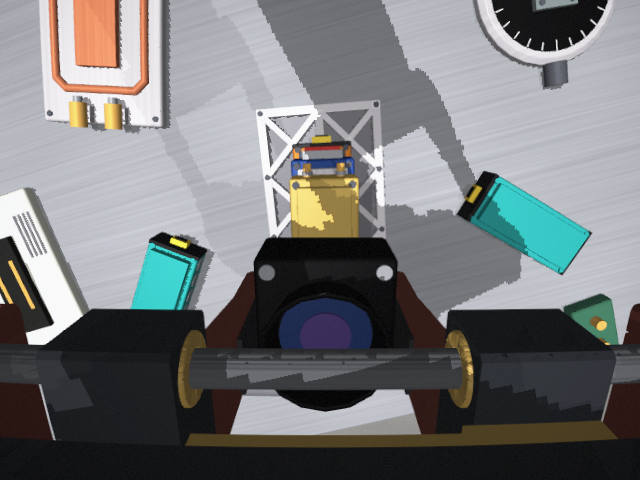

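View pics/s5.png

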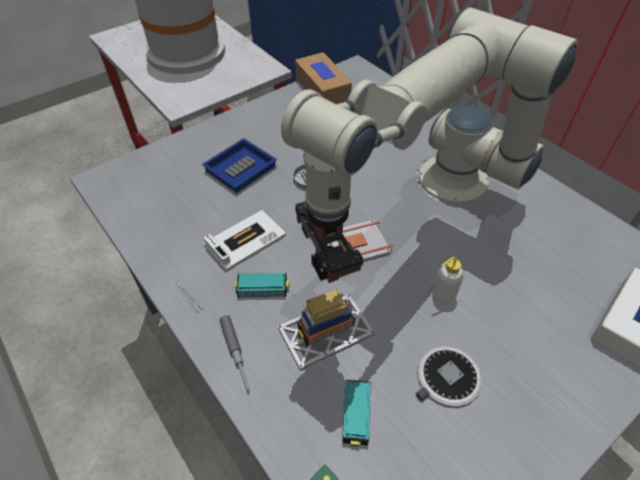

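```bash
python3 - <<'E'
from h import *
P=robot.camera_params('wrist');s=robot.observe();Rc=Ro.from_euler('xyz',s['eef_rot'],degrees=True)
for u,v in [(267,272),(384.5,272)]: print((Rc.inv().apply(atz('wrist',u,v,.288,P)-s['eef_pos'])*1000).round(1))
E
python3 -m inch '{"offset":[[0.03,0.05,0],[0.08,0.13,0],[0.13,0.21,0],[0.18,0.29,0],[0.23,0.37,0]],"turn":[[0,0,-0.1],[0,0,-0.2],[0,0,-0.3],[0,0,-0.4],[0,0,-0.41]],"hand":[0.6,0.6,0.6,0.6,0.6]}' 20
python3 -c "
from h import *
goto(.575,.442,.25,176.9)"
```

```text
[ 21.9 -21.3 -32.9]
[ 21.9  20.3 -33. ]
time: 7.05
eef_pos: [0.5905, 0.3917, 0.2561]
eef_rot: [-179.9, 0.0, 176.9]
contact_force: [0.2, 0.6, -1.3]
grip_width: 0.0507
offset [0.0364 0.0988 0.0121] turn [-0.0018  0.0011  0.0008] dist mm 53.0
```

```bash
python3 -m inch '{"offset":[[0.015,0.05,0],[0.03,0.085,0],[0.036,0.099,0],[0.036,0.099,0],[0.036,0.099,0]],"turn":[[0,0,0],[0,0,0],[0,0,0],[0,0,0],[0,0,0]],"hand":[0.6,0.6,0.6,0.6,0.6]}' 20
python3 -m inch '{"offset":[[0,0,0],[0,0,0],[0,0,0],[0,0,0]],"turn":[[0,0,0],[0,0,0],[0,0,0],[0,0,0]],"hand":[0.6,0.6,0.6,0.6]}' >/dev/null
python3 - <<'E'
from h import *
import pickle
st();P=robot.camera_params('wrist');pickle.dump(P,open('P.pkl','wb'));snap('wrist','w6')
a=cv2.imread('pics/w6.png');cv2.imwrite('pics/w6a.png',cv2.resize(a[60:210,225:425],None,fx=4,fy=4,interpolation=cv2.INTER_CUBIC))
E
```

```text
time: 7.55
eef_pos: [0.5769, 0.4393, 0.257]
eef_rot: [-180.0, 0.1, 176.8]
contact_force: [0.0, -0.6, -1.6]
grip_width: 0.0509
t7.95 pos [0.5764 0.4402 0.2571] rot [-1.7999e+02  9.0000e-02  1.7682e+02] F [ 0.3  0.8 -1.6] w 0.0509 q6 [ 3.470e+01  2.710e+01  4.110e+01 -1.000e-01  1.117e+02 -5.210e+01]
```

View pics/w6.png

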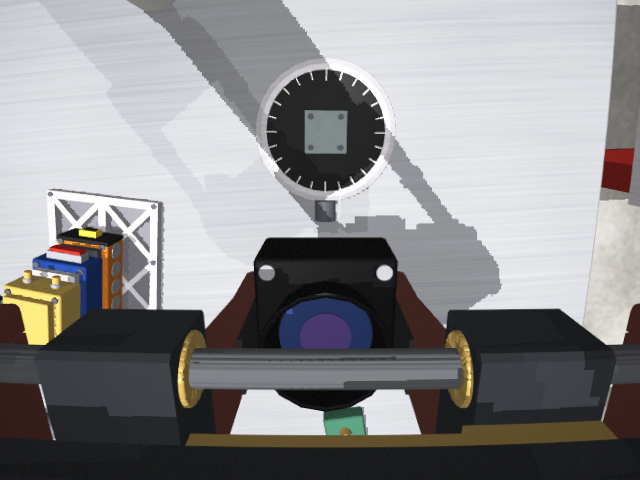

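View pics/w6a.png

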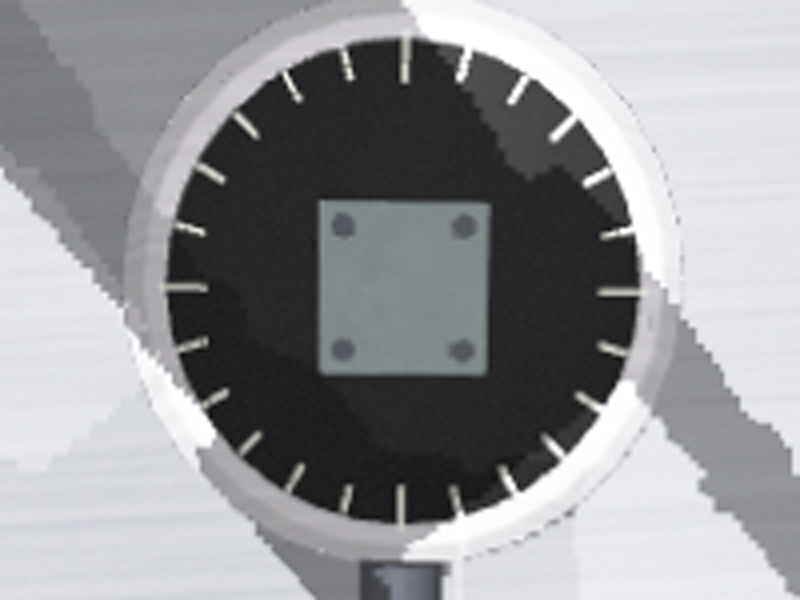

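Run:
```python
from h import *
import pickle;P=pickle.load(open('P.pkl','rb'))
X=quad([(319,200),(490,204),(487,375),(318,375)],.022,P,sc=4,off=(225,60))
X=quad([(343,225),(463,227),(461,350),(343,349)],.022,P,sc=4,off=(225,60))
c=X.mean(0)
goto(c[0],c[1],.06,176.3)
```

```text
c [0.506  0.4439 0.022 ] sides [np.float64(41.9), np.float64(41.3), np.float64(42.4), np.float64(42.3)] ang [np.float64(85.5), np.float64(176.5), np.float64(86.8), np.float64(175.7)]
c [0.5057 0.4437 0.022 ] sides [np.float64(29.5), np.float64(29.7), np.float64(29.5), np.float64(29.9)] ang [np.float64(85.8), np.float64(176.3), np.float64(86.3), np.float64(176.3)]
offset [ 0.142  -0.0009  0.3938] turn [-0.0004  0.0031  0.0188] dist mm 209.0
```

```bash
python3 -m inch '{"offset":[[0.04,0,0.04],[0.09,0,0.1],[0.13,0,0.18],[0.142,0,0.27],[0.142,0,0.36]],"turn":[[0,0.003,0.02],[0,0.003,0.02],[0,0.003,0.02],[0,0.003,0.02],[0,0.003,0.02]],"hand":[0.6,0.6,0.6,0.6,0.6]}' 20
python3 -m inch '{"offset":[[0,0,0.03],[0,0,0.044],[0,0,0.044],[0,0,0.044],[0,0,0.044]],"turn":[[0,0,0],[0,0,0],[0,0,0],[0,0,0],[0,0,0]],"hand":[0.6,0.6,0.6,0.6,0.6]}' >/dev/null
python3 -m inch '{"offset":[[0,0,0],[0,0,0],[0,0,0],[0,0,0]],"turn":[[0,0,0],[0,0,0],[0,0,0],[0,0,0]],"hand":[0.6,0.6,0.6,0.6]}' >/dev/null
python3 - <<'E'
from h import *
st();goto(.505,.4442,.0195,176.2);snap('wrist','w7')
E
```

```text
time: 8.5
eef_pos: [0.5044, 0.4449, 0.0763]
eef_rot: [179.9, 0.1, 176.4]
contact_force: [1.0, 0.8, -1.1]
grip_width: 0.0507
t9.40 pos [0.5056 0.4444 0.0549] rot [-179.99    0.    176.29] F [-0.3 -0.2 -2.4] w 0.0509 q6 [ 38.4  18.1  73.   -0.   89.  -47.9]
offset [ 0.0011 -0.0005  0.0708] turn [-0.0004  0.0001  0.003 ] dist mm 35.0
```

View pics/w7.png

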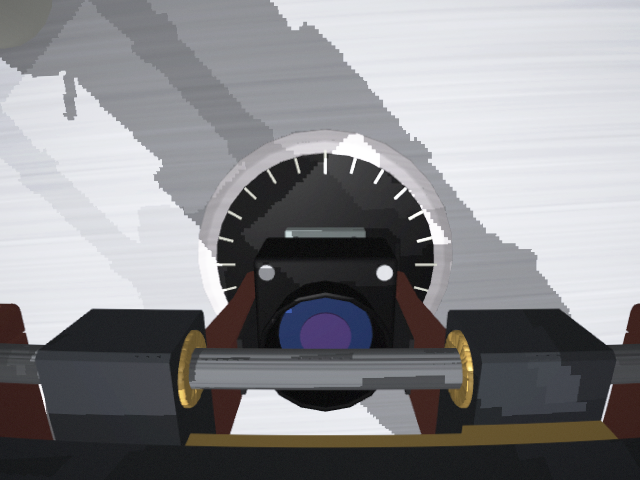

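```bash
python3 - <<'E'
from h import *
s=robot.observe();P=robot.camera_params('wrist');Rc=Ro.from_euler('xyz',s['eef_rot'],degrees=True)
for u in (286,325.5,365): print((Rc.inv().apply(atz('wrist',u,228.5,.022,P)-s['eef_pos'])*1000).round(1))
E
python3 -m inch '{"offset":[[0.001,0,0.015],[0.001,0,0.03],[0.001,0,0.045],[0.001,0,0.057],[0.001,0,0.065]],"turn":[[0,0,0.003],[0,0,0.003],[0,0,0.003],[0,0,0.003],[0,0,0.003]],"hand":[0.6,0.6,0.6,0.6,0.6]}' 20
python3 -m inch '{"offset":[[0,0,0.001],[0,0,0.002],[0,0,0.002],[0,0,0.002]],"turn":[[0,0,0],[0,0,0],[0,0,0],[0,0,0]],"hand":[0.6,0.6,0.6,0.6]}'
```

```text
[ 21.9 -21.1  32.8]
[21.9 -0.7 32.8]
[21.9 19.8 32.8]
time: 9.95
eef_pos: [0.5047, 0.4441, 0.021]
eef_rot: [-179.9, -0.1, 176.2]
contact_force: [-0.3, -0.4, -2.2]
grip_width: 0.0512
time: 10.35
eef_pos: [0.5053, 0.4446, 0.0219]
eef_rot: [180.0, 0.0, 176.2]
contact_force: [0.4, -0.2, -0.7]
grip_width: 0.0509
```

```bash
for i in 1; do python3 -m inch '{"offset":[[0,0,0.001],[0,0,0.002],[0,0,0.002],[0,0,0.002]],"turn":[[0,0,0],[0,0,0],[0,0,0],[0,0,0]],"hand":[0.6,0.6,0.6,0.6]}'; done
python3 -m inch '{"offset":[[0,0,0.001],[0,0,0.002],[0,0,0.003],[0,0,0.003]],"turn":[[0,0,0],[0,0,0],[0,0,0],[0,0,0]],"hand":[0.6,0.6,0.6,0.6]}'
```

```text
time: 10.75
eef_pos: [0.505, 0.4445, 0.0203]
eef_rot: [-180.0, -0.0, 176.2]
contact_force: [-0.0, 0.1, -1.8]
grip_width: 0.0509
time: 11.15
eef_pos: [0.505, 0.4444, 0.0187]
eef_rot: [-180.0, -0.0, 176.2]
contact_force: [0.7, 0.2, -0.6]
grip_width: 0.0508
```

```bash
python3 -m inch '{"offset":[[0,0,0.001],[0,0,0.002],[0,0,0.002],[0,0,0.002]],"turn":[[0,0,0],[0,0,0],[0,0,0],[0,0,0]],"hand":[0.6,0.6,0.6,0.6]}';python3 -m inch '{"offset":[[0,0,0],[0,0,0]],"turn":[[0,0,0],[0,0,0]],"hand":[0.6,0.6]}'
```

```text
time: 11.55
eef_pos: [0.5051, 0.4445, 0.0181]
eef_rot: [-180.0, 0.0, 176.2]
contact_force: [-1.0, -0.5, 0.3]
grip_width: 0.0513
time: 11.75
eef_pos: [0.5051, 0.4445, 0.0182]
eef_rot: [-180.0, 0.0, 176.2]
contact_force: [-0.4, -1.1, 1.5]
grip_width: 0.0513
```

```bash
python3 -m inch '{"offset":[[0,0,0],[0,0,0],[0,0,0],[0,0,0],[0,0,0]],"turn":[[0,0,0],[0,0,0],[0,0,0],[0,0,0],[0,0,0]],"hand":[-0.2,-0.4,-0.8,-0.8,-0.8]}' 5
python3 -m inch '{"offset":[[0,0,-0.02],[0,0,-0.08],[0,0,-0.16],[0,0,-0.25],[0,0,-0.34]],"turn":[[0,0,0],[0,0,0],[0,0,0],[0,0,0],[0,0,0]],"hand":[-1,-1,-1,-1,-1]}' 20
python3 -c "
from h import *
st();snap('wrist','w8');goto(.6,.195,.25,165.1)"
```

```text
time: 12.25
eef_pos: [0.505, 0.4445, 0.0178]
eef_rot: [-180.0, -0.0, 176.2]
contact_force: [-0.5, -0.1, -0.8]
grip_width: 0.078
time: 12.75
eef_pos: [0.5048, 0.4443, 0.1903]
eef_rot: [180.0, 0.0, 176.2]
contact_force: [0.4, 0.1, 0.3]
grip_width: 0.0878
t12.75 pos [0.5048 0.4443 0.1903] rot [1.800e+02 1.000e-02 1.762e+02] F [0.4 0.1 0.3] w 0.0878 q6 [ 38.5  16.4  61.2  -0.  102.4 -47.7]
offset [-0.2208 -0.4869 -0.1006] turn [0.0198 0.0184 0.3875] dist mm 272.0
```

View pics/w8.png

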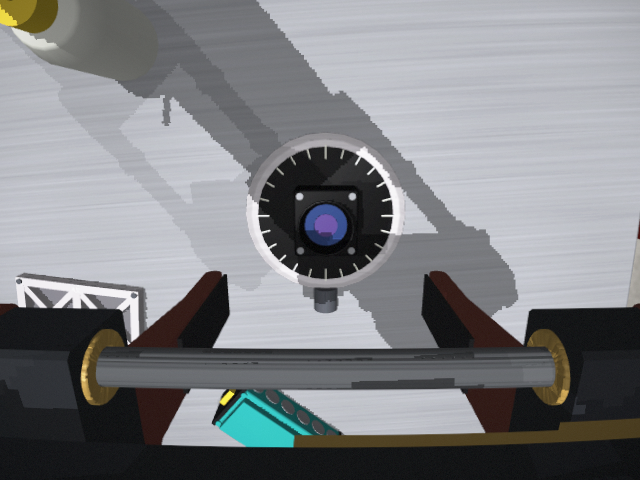

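```bash
python3 -m inch '{"offset":[[-0.03,-0.05,-0.04],[-0.09,-0.12,-0.06],[-0.14,-0.2,-0.06],[-0.19,-0.28,-0.06],[-0.24,-0.36,-0.06]],"turn":[[0,0,0.08],[0,0,0.18],[0,0,0.28],[0,0,0.38],[0,0,0.385]],"hand":[-1,-1,-1,-1,-1]}' 20 >/dev/null
python3 -c "
from h import *
st();goto(.65,.1825,.21,165.1)"
```

```text
t13.30 pos [0.6135 0.2554 0.2189] rot [1.7997e+02 6.0000e-02 1.6511e+02] F [ 0.4 -0.5  0.3] w 0.0877 q6 [ 19.7  15.4  59.5  -0.  105.  -55.4]
offset [-0.1079 -0.1221  0.0178] turn [0.001  0.0023 0.0003] dist mm 82.0
```

```bash
python3 -m inch '{"offset":[[-0.05,-0.06,0.005],[-0.1,-0.11,0.015],[-0.108,-0.122,0.018],[-0.108,-0.122,0.018],[-0.108,-0.122,0.018]],"turn":[[0,0,0],[0,0,0],[0,0,0],[0,0,0],[0,0,0]],"hand":[-1,-1,-1,-1,-1]}' 20 >/dev/null
python3 -m inch '{"offset":[[0,0,0],[0,0,0],[0,0,0],[0,0,0]],"turn":[[0,0,0],[0,0,0],[0,0,0],[0,0,0]],"hand":[-1,-1,-1,-1]}'
python3 - <<'E'
from h import *
import pickle
st();P=robot.camera_params('wrist');pickle.dump(P,open('P.pkl','wb'));snap('wrist','w9')
a=cv2.imread('pics/w9.png');cv2.imwrite('pics/w9a.png',cv2.resize(a[130:330,250:400],None,fx=4,fy=4,interpolation=cv2.INTER_CUBIC)[:600])
cv2.imwrite('pics/w9a.png',cv2.resize(a[150:330,240:400],None,fx=3.3333,fy=3.3333,interpolation=cv2.INTER_CUBIC))
E
```

```text
time: 14.2
eef_pos: [0.6492, 0.1848, 0.209]
eef_rot: [-180.0, 0.0, 165.2]
contact_force: [0.6, 0.9, 0.8]
grip_width: 0.0877
t14.20 pos [0.6492 0.1848 0.209 ] rot [-1.7999e+02  1.0000e-02  1.6522e+02] F [0.6 0.9 0.8] w 0.0877 q6 [ 13.   17.   58.6  -0.  104.4 -62.2]
```

View pics/w9a.png

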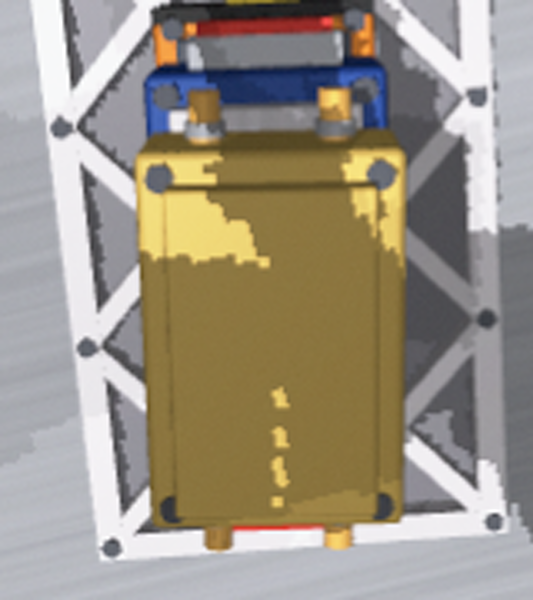

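Run:
```python
from h import *
import pickle;P=pickle.load(open('P.pkl','rb'))
s=3.3333;o=(240,150)
quad([(139,155),(405,150),(403,524),(152,524)],.128,P,sc=s,off=o)
quad([(160,178),(382,174),(381,508),(172,510)],.128,P,sc=s,off=o)
quad([(163,187),(379,184),(379,521),(175,521)],.136,P,sc=s,off=o)
```

```text
c [0.6553 0.1806 0.128 ] sides [np.float64(50.4), np.float64(77.0), np.float64(51.4), np.float64(76.1)] ang [np.float64(76.2), np.float64(166.3), np.float64(75.2), np.float64(165.5)]
c [0.6558 0.1803 0.128 ] sides [np.float64(42.2), np.float64(68.9), np.float64(42.7), np.float64(68.5)] ang [np.float64(76.2), np.float64(166.1), np.float64(75.8), np.float64(165.8)]
c [0.6555 0.1805 0.136 ] sides [np.float64(39.8), np.float64(67.5), np.float64(40.4), np.float64(67.0)] ang [np.float64(76.0), np.float64(166.3), np.float64(75.2), np.float64(165.8)]
```

Run:
```python
from h import *
st();goto(.6556,.1805,.094,166.0)
```

```text
t14.25 pos [0.6493 0.1846 0.209 ] rot [-1.7999e+02  1.0000e-02  1.6521e+02] F [ 0.3 -0.1 -0.4] w 0.0877 q6 [ 13.   17.   58.6  -0.  104.4 -62.2]
offset [-0.0143 -0.0048  0.23  ] turn [-0.0003  0.0002 -0.0276] dist mm 115.0
```

```bash
python3 -m inch '{"offset":[[-0.014,-0.005,0.02],[-0.014,-0.005,0.08],[-0.014,-0.005,0.14],[-0.014,-0.005,0.19],[-0.014,-0.005,0.22]],"turn":[[0,0,-0.028],[0,0,-0.028],[0,0,-0.028],[0,0,-0.028],[0,0,-0.028]],"hand":[-1,-1,-1,-1,-1]}' 20 >/dev/null
python3 -m inch '{"offset":[[0,0,0.004],[0,0,0.008],[0,0,0.01],[0,0,0.01],[0,0,0.01]],"turn":[[0,0,0],[0,0,0],[0,0,0],[0,0,0],[0,0,0]],"hand":[-1,-1,-1,-1,-1]}'
python3 - <<'E'
from h import *
st();goto(.6556,.1805,.0935,166.0);snap('wrist','w10')
E
```

```text
time: 15.25
eef_pos: [0.6561, 0.1801, 0.0952]
eef_rot: [180.0, 0.1, 166.0]
contact_force: [0.4, 0.0, -0.1]
grip_width: 0.088
t15.25 pos [0.6561 0.1801 0.0952] rot [1.7996e+02 1.0000e-01 1.6598e+02] F [ 0.4  0.  -0.1] w 0.088 q6 [ 12.5  18.1  68.8  -0.   93.  -63.5]
offset [0.0012 0.0006 0.0034] turn [ 0.0013  0.0036 -0.0007] dist mm 2.0
```

View pics/w10.png

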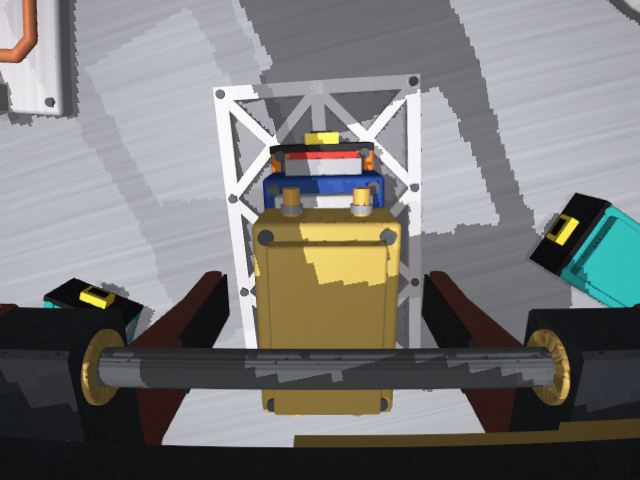

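```bash
python3 -m inch '{"offset":[[0.001,0,0.002],[0.001,0,0.002],[0.001,0,0.002],[0.001,0,0.002],[0.001,0,0.002]],"turn":[[0,0,0],[0,0,0],[0,0,0],[0,0,0],[0,0,0]],"hand":[-0.5,0,0.3,0.6,0.6]}' 20 >/dev/null
python3 -m inch '{"offset":[[0,0,0],[0,0,0],[0,0,0]],"turn":[[0,0,0],[0,0,0],[0,0,0]],"hand":[0.6,0.6,0.6]}' 
python3 -m inch '{"offset":[[0,0,-0.02],[0,0,-0.06],[0,0,-0.12],[0,0,-0.19],[0,0,-0.27]],"turn":[[0,0,0],[0,0,0],[0,0,0],[0,0,0],[0,0,0]],"hand":[0.6,0.6,0.6,0.6,0.6]}' 20
python3 -m inch '{"offset":[[0,0,-0.03],[0,0,-0.04],[0,0,-0.04],[0,0,-0.04]],"turn":[[0,0,0],[0,0,0],[0,0,0],[0,0,0]],"hand":[0.6,0.6,0.6,0.6]}'
python3 - <<'E'
from h import *
s=st();snap('wrist','w11');goto(.505,-.01,.25,161)
E
```

```text
time: 16.1
eef_pos: [0.6551, 0.1802, 0.0929]
eef_rot: [180.0, 0.0, 166.0]
contact_force: [0.6, 0.9, -0.6]
grip_width: 0.0515
time: 16.6
eef_pos: [0.6543, 0.1797, 0.2279]
eef_rot: [-179.9, -0.2, 166.0]
contact_force: [0.4, -0.2, -2.9]
grip_width: 0.0518
time: 17.0
eef_pos: [0.6547, 0.1799, 0.2457]
eef_rot: [-179.9, -0.2, 166.0]
contact_force: [-0.2, 0.3, -4.3]
grip_width: 0.052
t17.00 pos [0.6547 0.1799 0.2457] rot [-1.7990e+02 -1.7000e-01  1.6597e+02] F [-0.2  0.3 -4.3] w 0.052 q6 [ 12.5  18.6  53.   -0.  108.6 -63.5]
offset [ 0.1982 -0.4411 -0.0078] turn [-0.0044 -0.0068  0.1735] dist mm 242.0
```

View pics/w11.png

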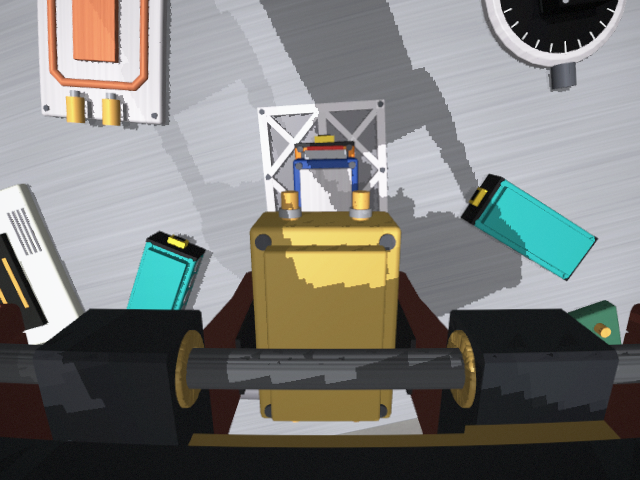

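```bash
python3 - <<'E'
from h import *
P=robot.camera_params('wrist');s=robot.observe();Rc=Ro.from_euler('xyz',s['eef_rot'],degrees=True)
X=np.array([Rc.inv().apply(atz('wrist',u,v,s['eef_pos'][2]+.035,P)-s['eef_pos'])*1000 for u,v in [(263,242),(388,241.5),(379,410.5),(266.5,411)]]);print(X.round(1),X.mean(0))
E
python3 -m inch '{"offset":[[0.03,-0.06,0],[0.07,-0.145,0],[0.11,-0.23,0],[0.15,-0.32,0],[0.19,-0.4,0]],"turn":[[0,0,0.06],[0,0,0.14],[0,0,0.174],[0,0,0.174],[0,0,0.174]],"hand":[0.6,0.6,0.6,0.6,0.6]}' 20 >/dev/null
python3 -m inch '{"offset":[[0.008,-0.03,0],[0.008,-0.041,0],[0.008,-0.041,0],[0.008,-0.041,0],[0.008,-0.041,0]],"turn":[[0,0,0],[0,0,0],[0,0,0],[0,0,0],[0,0,0]],"hand":[0.6,0.6,0.6,0.6,0.6]}' >/dev/null
python3 -m inch '{"offset":[[0,0,0],[0,0,0],[0,0,0],[0,0,0]],"turn":[[0,0,0],[0,0,0],[0,0,0],[0,0,0]],"hand":[0.6,0.6,0.6,0.6]}' >/dev/null
python3 - <<'E'
from h import *
import pickle
st();P=robot.camera_params('wrist');pickle.dump(P,open('P.pkl','wb'));snap('wrist','w12')
E
```

```text
[[ 33.5 -21.9 -34.8]
 [ 33.6  20.7 -34.9]
 [-34.8  20.2 -35.2]
 [-35.1 -23.7 -35.1]] [ -0.71288813  -1.17636938 -35.00035067]
t18.45 pos [ 0.5041 -0.0088  0.2479] rot [-179.99   -0.    161.  ] F [ 0.   0.4 -2.7] w 0.0518 q6 [ -4.9  -9.1  82.   -0.  107.2 -75.9]
```

View pics/w12.png

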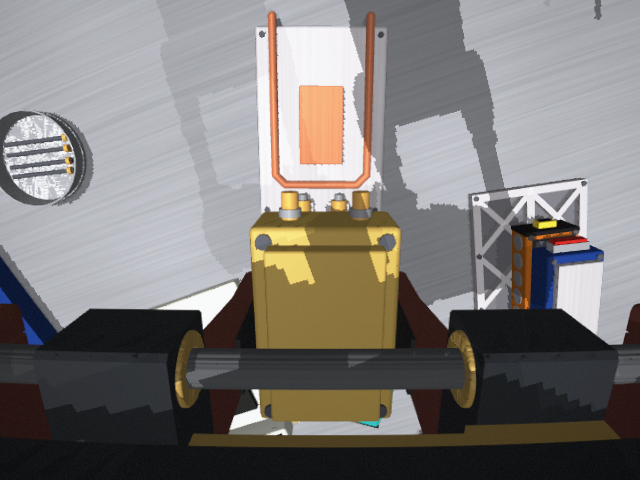

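Run:
```python
from h import *
a=cv2.imread('pics/w12.png');cv2.imwrite('pics/w12a.png',cv2.resize(a[75:175,280:365],None,fx=6,fy=6,interpolation=cv2.INTER_CUBIC))
```

```text
(no output)
```

View pics/w12a.png

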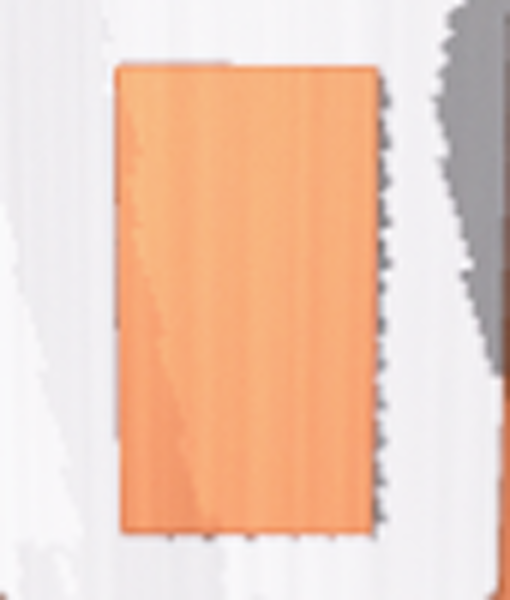

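Run:
```python
from h import *
import pickle;P=pickle.load(open('P.pkl','rb'))
X=quad([(117,66),(378,65),(375,533),(121,533)],.022,P,sc=6,off=(280,75))
c=X.mean(0);goto(c[0],c[1],.06,161)
```

```text
c [0.4298 0.0121 0.022 ] sides [np.float64(41.1), np.float64(73.2), np.float64(41.8), np.float64(73.0)] ang [np.float64(71.1), np.float64(161.1), np.float64(70.9), np.float64(160.6)]
offset [ 0.154  -0.0085  0.3759] turn [-0.0005  0.0001 -0.0001] dist mm 203.0
```

```bash
python3 -m inch '{"offset":[[0.04,0,0.02],[0.1,-0.004,0.05],[0.15,-0.007,0.12],[0.155,-0.007,0.21],[0.155,-0.007,0.29]],"turn":[[0,0,0],[0,0,0],[0,0,0],[0,0,0],[0,0,0]],"hand":[0.6,0.6,0.6,0.6,0.6]}' 20 >/dev/null
python3 -m inch '{"offset":[[0,0,0.06],[0,0,0.1],[0,0,0.11],[0,0,0.112],[0,0,0.112]],"turn":[[0,0,0],[0,0,0],[0,0,0],[0,0,0],[0,0,0]],"hand":[0.6,0.6,0.6,0.6,0.6]}' >/dev/null
python3 -m inch '{"offset":[[0,0,0],[0,0,0],[0,0,0],[0,0,0]],"turn":[[0,0,0],[0,0,0],[0,0,0],[0,0,0]],"hand":[0.6,0.6,0.6,0.6]}' >/dev/null
python3 - <<'E'
from h import *
st();goto(.4291,.0127,.020,161);snap('wrist','w13')
E
```

```text
t19.90 pos [0.4298 0.0129 0.0473] rot [-1.8000e+02  4.0000e-02  1.6099e+02] F [ 0.2  0.2 -2.9] w 0.0518 q6 [ -2.8 -20.  111.4  -0.   88.6 -73.8]
offset [ 0.0012 -0.0008  0.0546] turn [-0.0001  0.0013 -0.0004] dist mm 27.0
```

View pics/w13.png

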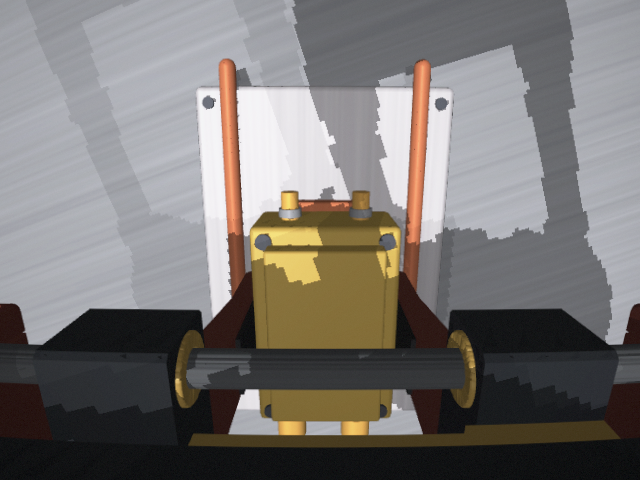

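```bash
python3 - <<'E'
from h import *
s=robot.observe();P=robot.camera_params('wrist');Rc=Ro.from_euler('xyz',s['eef_rot'],degrees=True)
for u,v,z in ((325,200.5,.022),(325,202,.022),(208.5,102,.014),(441,103,.014)): print((Rc.inv().apply(atz('wrist',u,v,z,P)-s['eef_pos'])*1000).round(1))
E
python3 -m inch '{"offset":[[0.001,0,0.01],[0.001,0,0.025],[0.001,0,0.04],[0.001,0,0.05],[0.001,0,0.054]],"turn":[[0,0,0],[0,0,0],[0,0,0],[0,0,0],[0,0,0]],"hand":[0.6,0.6,0.6,0.6,0.6]}' 20 >/dev/null
python3 -m inch '{"offset":[[0,0,0],[0,0,0],[0,0,0],[0,0,0]],"turn":[[0,0,0],[0,0,0],[0,0,0],[0,0,0]],"hand":[0.6,0.6,0.6,0.6]}'
python3 -m inch '{"offset":[[0,0,0.001],[0,0,0.002],[0,0,0.003],[0,0,0.003]],"turn":[[0,0,0],[0,0,0],[0,0,0],[0,0,0]],"hand":[0.6,0.6,0.6,0.6]}'
```

```text
[37.6 -0.7 25.2]
[36.9 -0.7 25.2]
[ 84.5 -56.9  33.2]
[84.  55.3 33.1]
time: 20.85
eef_pos: [0.4293, 0.013, 0.0203]
eef_rot: [-180.0, 0.0, 161.0]
contact_force: [0.3, -0.6, -3.1]
grip_width: 0.0516
time: 21.25
eef_pos: [0.429, 0.013, 0.0183]
eef_rot: [-180.0, -0.0, 161.0]
contact_force: [0.3, -0.3, -3.5]
grip_width: 0.052
```

```bash
python3 -m inch '{"offset":[[0,0,0.001],[0,0,0.002],[0,0,0.002],[0,0,0.002]],"turn":[[0,0,0],[0,0,0],[0,0,0],[0,0,0]],"hand":[0.6,0.6,0.6,0.6]}';python3 -m inch '{"offset":[[0,0,0.001],[0,0,0.001],[0,0,0.001]],"turn":[[0,0,0],[0,0,0],[0,0,0]],"hand":[0.6,0.6,0.6]}'
```

```text
time: 21.65
eef_pos: [0.4291, 0.013, 0.0174]
eef_rot: [-180.0, -0.0, 161.0]
contact_force: [-0.7, 0.6, -3.4]
grip_width: 0.0517
time: 21.95
eef_pos: [0.4291, 0.013, 0.0169]
eef_rot: [-180.0, 0.0, 161.0]
contact_force: [-0.5, 0.1, -3.5]
grip_width: 0.052
```

```bash
python3 -m inch '{"offset":[[0,0,0.001],[0,0,0.002],[0,0,0.002]],"turn":[[0,0,0],[0,0,0],[0,0,0]],"hand":[0.6,0.6,0.6]}';python3 -m inch '{"offset":[[0,0,0.001],[0,0,0.001],[0,0,0.001]],"turn":[[0,0,0],[0,0,0],[0,0,0]],"hand":[0.6,0.6,0.6]}'
```

```text
time: 22.25
eef_pos: [0.4292, 0.013, 0.0168]
eef_rot: [-180.0, 0.0, 161.0]
contact_force: [-3.9, -0.1, 6.1]
grip_width: 0.0519
time: 22.55
eef_pos: [0.4292, 0.013, 0.0168]
eef_rot: [-180.0, 0.0, 161.0]
contact_force: [-5.2, 0.4, 9.4]
grip_width: 0.052
```

```bash
python3 -m inch '{"offset":[[0,0,-0.001],[0,0,-0.001],[0,0,-0.001],[0,0,-0.001],[0,0,-0.001]],"turn":[[0,0,0],[0,0,0],[0,0,0],[0,0,0],[0,0,0]],"hand":[0.6,-0.2,-0.4,-0.8,-0.8]}' 5
python3 -m inch '{"offset":[[0,0,-0.02],[0,0,-0.08],[0,0,-0.16],[0,0,-0.25],[0,0,-0.34]],"turn":[[0,0,0],[0,0,0],[0,0,0],[0,0,0],[0,0,0]],"hand":[-0.9,-1,-1,-1,-1]}' 20 >/dev/null
python3 -m inch '{"offset":[[0,0,-0.05],[0,0,-0.05],[0,0,-0.05],[0,0,-0.05]],"turn":[[0,0,0],[0,0,0],[0,0,0],[0,0,0]],"hand":[-1,-1,-1,-1]}'
python3 -c "
from h import *
import pickle
pickle.dump(robot.camera_params('wrist'),open('P.pkl','wb'))
st();snap('wrist','w14');goto(.652,.1815,.19,166)"
```

```text
time: 23.05
eef_pos: [0.4291, 0.013, 0.0158]
eef_rot: [-180.0, 0.0, 161.0]
contact_force: [-0.5, 0.3, 1.0]
grip_width: 0.0729
time: 23.95
eef_pos: [0.4286, 0.0131, 0.2094]
eef_rot: [-179.9, -0.1, 161.0]
contact_force: [0.6, 0.3, 0.0]
grip_width: 0.0882
t23.95 pos [0.4286 0.0131 0.2094] rot [-1.7995e+02 -1.3000e-01  1.6099e+02] F [0.6 0.3 0. ] w 0.0882 q6 [ -2.8 -21.4  96.   -0.  105.5 -73.8]
offset [-0.3131  0.4641  0.0371] turn [-0.0019 -0.0055 -0.175 ] dist mm 281.0
```

View pics/w14.png

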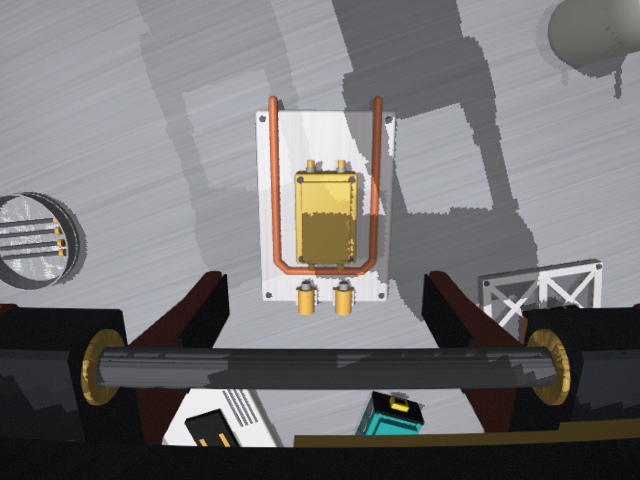

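```bash
python3 - <<'E'
from h import *
import pickle;P=pickle.load(open('P.pkl','rb'))
quad([(300,180),(352,180),(350,259),(302,259)],.052,P)
quad([(263,119),(388,119),(381,295),(268,296)],.014,P)
E
python3 -m inch '{"offset":[[-0.03,0.04,0],[-0.08,0.12,0],[-0.13,0.2,0],[-0.18,0.28,0],[-0.24,0.35,0]],"turn":[[0,0,-0.08],[0,0,-0.175],[0,0,-0.175],[0,0,-0.175],[0,0,-0.175]],"hand":[-1,-1,-1,-1,-1]}' 20 >/dev/null
python3 -m inch '{"offset":[[-0.03,0.05,0],[-0.06,0.09,0.01],[-0.08,0.12,0.037],[-0.08,0.12,0.037],[-0.08,0.12,0.037]],"turn":[[0,0,0],[0,0,0],[0,0,0],[0,0,0],[0,0,0]],"hand":[-1,-1,-1,-1,-1]}' >/dev/null
python3 -m inch '{"offset":[[0,0,0],[0,0,0],[0,0,0],[0,0,0]],"turn":[[0,0,0],[0,0,0],[0,0,0],[0,0,0]],"hand":[-1,-1,-1,-1]}'
python3 - <<'E'
from h import *
import pickle
st();P=robot.camera_params('wrist');pickle.dump(P,open('P.pkl','wb'));snap('wrist','w15')
a=cv2.imread('pics/w15.png');cv2.imwrite('pics/w15a.png',cv2.resize(a[130:330,230:410],None,fx=3,fy=3,interpolation=cv2.INTER_CUBIC))
E
```

```text
c [0.4297 0.0126 0.052 ] sides [np.float64(42.7), np.float64(68.1), np.float64(41.5), np.float64(68.1)] ang [np.float64(70.9), np.float64(160.5), np.float64(70.9), np.float64(161.5)]
c [0.4297 0.0116 0.014 ] sides [np.float64(111.0), np.float64(168.0), np.float64(112.4), np.float64(169.1)] ang [np.float64(70.9), np.float64(160.8), np.float64(71.5), np.float64(160.4)]
time: 25.4
eef_pos: [0.6528, 0.1877, 0.1933]
eef_rot: [180.0, 0.1, 166.0]
contact_force: [-0.4, -0.4, 0.2]
grip_width: 0.0879
t25.40 pos [0.6528 0.1877 0.1933] rot [1.7998e+02 6.0000e-02 1.6598e+02] F [-0.4 -0.4  0.2] w 0.0879 q6 [ 13.2  17.5  59.6  -0.  102.8 -62.8]
```

View pics/w15.png

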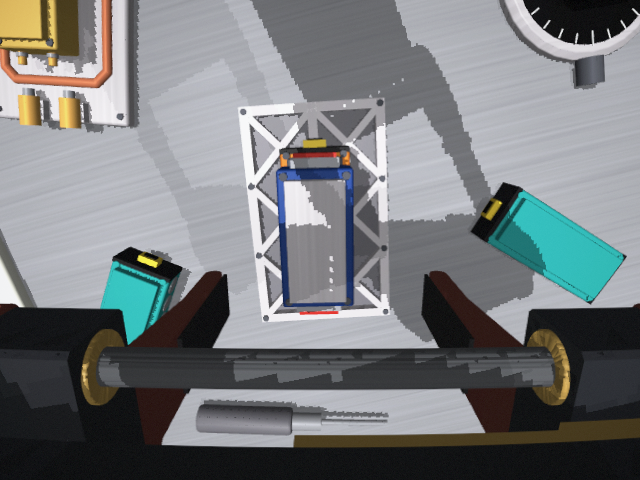

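View pics/w15a.png

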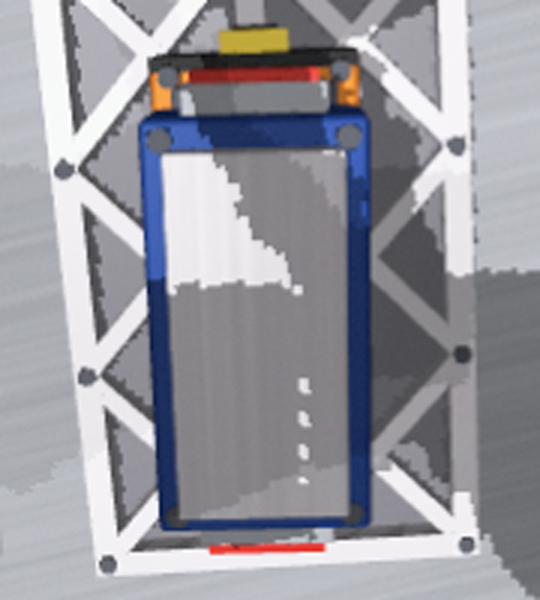

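Run:
```python
from h import *
import pickle;P=pickle.load(open('P.pkl','rb'))
quad([(159,139),(350,137),(353,514),(178,516)],.090,P,sc=3,off=(230,130))
quad([(161,151),(348,149),(350,521),(178,522)],.098,P,sc=3,off=(230,130))
quad([(139,118),(371,117),(369,525),(161,528)],.090,P,sc=3,off=(230,130))
st();goto(.6556,.1805,.055,166.0)
```

```text
c [0.656  0.1799 0.09  ] sides [np.float64(43.3), np.float64(92.6), np.float64(43.3), np.float64(92.7)] ang [np.float64(76.5), np.float64(167.2), np.float64(76.6), np.float64(167.2)]
c [0.656  0.1799 0.098 ] sides [np.float64(41.2), np.float64(89.0), np.float64(41.3), np.float64(88.8)] ang [np.float64(76.5), np.float64(167.0), np.float64(76.3), np.float64(167.0)]
c [0.6553 0.1801 0.09  ] sides [np.float64(52.4), np.float64(100.0), np.float64(51.6), np.float64(100.7)] ang [np.float64(76.1), np.float64(166.7), np.float64(76.8), np.float64(167.2)]
t25.45 pos [0.6528 0.1877 0.193 ] rot [1.7999e+02 5.0000e-02 1.6599e+02] F [-0.1 -0.8  0.2] w 0.0879 q6 [ 13.2  17.5  59.6  -0.  102.8 -62.8]
offset [-0.0087 -0.0128  0.2761] turn [ 0.0003  0.0016 -0.0005] dist mm 138.0
```

Computer at (0.656, 0.180), yaw 166.9.

```bash
python3 -m inch '{"offset":[[-0.009,-0.014,0.03],[-0.009,-0.014,0.1],[-0.009,-0.014,0.16],[-0.009,-0.014,0.21],[-0.009,-0.014,0.25]],"turn":[[0,0,-0.03],[0,0,-0.03],[0,0,-0.03],[0,0,-0.03],[0,0,-0.03]],"hand":[-1,-1,-1,-1,-1]}' 20 >/dev/null
python3 -m inch '{"offset":[[0,0,0.01],[0,0,0.018],[0,0,0.02],[0,0,0.02],[0,0,0.02]],"turn":[[0,0,0],[0,0,0],[0,0,0],[0,0,0],[0,0,0]],"hand":[-1,-1,-1,-1,-1]}' >/dev/null
python3 -m inch '{"offset":[[0,0,0],[0,0,0],[0,0,0]],"turn":[[0,0,0],[0,0,0],[0,0,0]],"hand":[-1,-1,-1]}' >/dev/null
python3 - <<'E'
from h import *
st();goto(.656,.18,.055,166.9);snap('wrist','w16')
E
```

```text
t26.75 pos [0.6556 0.1801 0.0576] rot [-1.7999e+02  2.0000e-02  1.6687e+02] F [-0.6 -0.4  0.4] w 0.0878 q6 [ 12.5  19.   71.5  -0.   89.4 -64.4]
offset [-0.0008 -0.0001  0.0053] turn [-0.0002  0.0007 -0.0012] dist mm 3.0
```

View pics/w16.png

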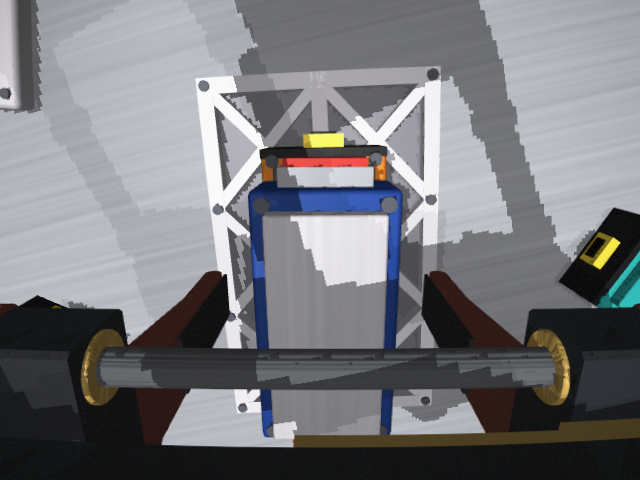

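```bash
python3 -m inch '{"offset":[[-0.001,0,0.003],[-0.001,0,0.003],[-0.001,0,0.003],[-0.001,0,0.003],[-0.001,0,0.003]],"turn":[[0,0,0],[0,0,0],[0,0,0],[0,0,0],[0,0,0]],"hand":[-0.5,0,0.3,0.6,0.6]}' 25 >/dev/null
python3 -m inch '{"offset":[[0,0,0],[0,0,0],[0,0,0]],"turn":[[0,0,0],[0,0,0],[0,0,0]],"hand":[0.6,0.6,0.6]}' 
python3 -m inch '{"offset":[[0,0,-0.02],[0,0,-0.06],[0,0,-0.12],[0,0,-0.2],[0,0,-0.28]],"turn":[[0,0,0],[0,0,0],[0,0,0],[0,0,0],[0,0,0]],"hand":[0.6,0.6,0.6,0.6,0.6]}' 25 >/dev/null
python3 -m inch '{"offset":[[0,0,-0.07],[0,0,-0.1],[0,0,-0.11],[0,0,-0.11],[0,0,-0.11]],"turn":[[0,0,0],[0,0,0],[0,0,0],[0,0,0],[0,0,0]],"hand":[0.6,0.6,0.6,0.6,0.6]}'
python3 - <<'E'
from h import *
s=st();snap('wrist','w17')
for c,pts in (('side',[(491,394),(506,403),(484,447),(467,438)]),('scene',[(249,153),(256,164),(233,177),(226,167)])):
    quad(pts,.014,robot.camera_params(c),cam=c)
a=cv2.imread('pics/side0.png');cv2.imwrite('pics/t1.png',cv2.resize(a[355:480,425:550],None,fx=4,fy=4,interpolation=cv2.INTER_CUBIC))
E
```

```text
time: 27.6
eef_pos: [0.656, 0.18, 0.0559]
eef_rot: [-180.0, 0.0, 166.9]
contact_force: [0.8, -0.2, 0.6]
grip_width: 0.0529
time: 28.6
eef_pos: [0.6557, 0.1799, 0.2488]
eef_rot: [-179.9, -0.2, 166.9]
contact_force: [-0.2, 0.1, -3.8]
grip_width: 0.0528
t28.60 pos [0.6557 0.1799 0.2488] rot [-1.7991e+02 -1.6000e-01  1.6686e+02] F [-0.2  0.1 -3.8] w 0.0528 q6 [ 12.5  18.8  52.4  -0.  109.  -64.4]
c [ 0.5028 -0.4539  0.014 ] sides [np.float64(32.6), np.float64(101.5), np.float64(34.1), np.float64(104.5)] ang [np.float64(98.0), np.float64(7.9), np.float64(103.0), np.float64(7.1)]
c [ 0.4976 -0.4505  0.014 ] sides [np.float64(60.5), np.float64(90.5), np.float64(54.1), np.float64(95.8)] ang [np.float64(78.9), np.float64(4.3), np.float64(82.5), np.float64(7.6)]
```

View pics/w17.png

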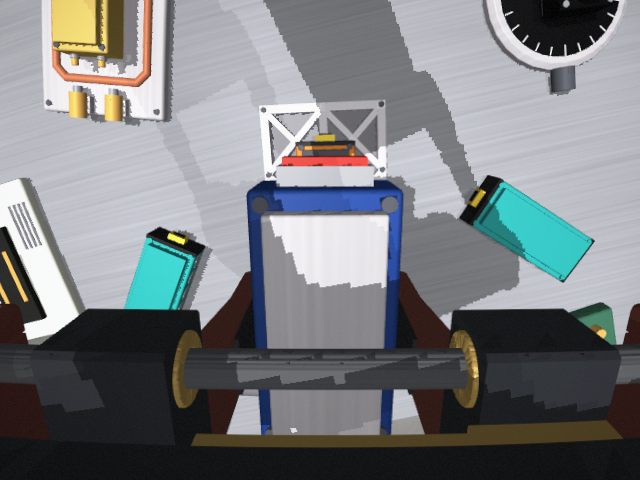

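View pics/t1.png

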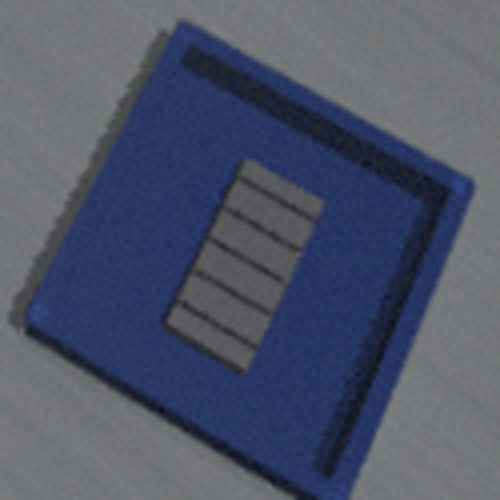

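Run:
```python
from h import *
X=quad([(245,158),(323,205),(247,373),(165,325)],.014,robot.camera_params('side'),cam='side',sc=4,off=(425,355))
P=robot.camera_params('wrist');s=robot.observe();Rc=Ro.from_euler('xyz',s['eef_rot'],degrees=True)
X=np.array([Rc.inv().apply(atz('wrist',u,v,s['eef_pos'][2]+.034,P)-s['eef_pos'])*1000 for u,v in [(260,205),(389.5,205)]]);print(X.round(1))
goto(.605,-.437,.25,187)
```

```text
c [ 0.5003 -0.4536  0.014 ] sides [np.float64(42.3), np.float64(94.4), np.float64(41.9), np.float64(96.1)] ang [np.float64(98.0), np.float64(9.8), np.float64(100.2), np.float64(9.9)]
[[ 46.1 -22.6 -33.8]
 [ 46.1  20.9 -33.9]]
offset [-0.1819 -1.2245 -0.0014] turn [-0.0025 -0.0072 -0.703 ] dist mm 619.0
```

```bash
python3 -m inch '{"offset":[[-0.01,-0.06,0],[-0.02,-0.15,0],[-0.035,-0.25,0],[-0.05,-0.345,0],[-0.065,-0.44,0]],"turn":[[0,0,-0.1],[0,0,-0.2],[0,0,-0.3],[0,0,-0.4],[0,0,-0.4]],"hand":[0.6,0.6,0.6,0.6,0.6]}' 25 
python3 -c "
from h import *
st();goto(.605,-.437,.25,189.9)"
```

```text
time: 29.15
eef_pos: [0.6368, -0.0433, 0.2491]
eef_rot: [-180.0, -0.2, 178.4]
contact_force: [0.2, -0.6, -2.2]
grip_width: 0.0531
t29.15 pos [ 0.6368 -0.0433  0.2491] rot [-1.8000e+02 -1.6000e-01  1.7842e+02] F [ 0.2 -0.6 -2.2] w 0.0531 q6 [ -6.9  11.9  60.5  -0.  107.8 -95.4]
offset [ 0.0418 -0.7888 -0.0016] turn [ 4.000e-04 -5.500e-03 -4.007e-01] dist mm 395.0
```

```bash
python3 -m inch '{"offset":[[0.005,-0.09,0],[0.01,-0.185,0],[0.015,-0.28,0],[0.02,-0.375,0],[0.025,-0.47,0]],"turn":[[0,0,-0.1],[0,0,-0.2],[0,0,-0.3],[0,0,-0.4],[0,0,-0.4]],"hand":[0.6,0.6,0.6,0.6,0.6]}' 25 
python3 -c "
from h import *
st();goto(.605,-.437,.25,189.9)"
```

```text
time: 29.65
eef_pos: [0.6175, -0.2778, 0.2491]
eef_rot: [179.9, -0.1, -170.1]
contact_force: [1.8, 0.1, -3.4]
grip_width: 0.0529
t29.65 pos [ 0.6175 -0.2778  0.2491] rot [ 1.7991e+02 -1.3000e-01 -1.7013e+02] F [ 1.8  0.1 -3.4] w 0.0529 q6 [ -27.1   18.3   53.    -0.   108.9 -127. ]
offset [ 0.0791 -0.3094 -0.0021] turn [ 0.0031 -0.0045 -0.0012] dist mm 160.0
```

```bash
python3 -m inch '{"offset":[[0.03,-0.09,0],[0.05,-0.18,0],[0.07,-0.26,0],[0.079,-0.3,0],[0.079,-0.309,0]],"turn":[[0,0,0],[0,0,0],[0,0,0],[0,0,0],[0,0,0]],"hand":[0.6,0.6,0.6,0.6,0.6]}' 25 >/dev/null
python3 -m inch '{"offset":[[0,0,0],[0,0,0],[0,0,0],[0,0,0],[0,0,0]],"turn":[[0,0,0],[0,0,0],[0,0,0],[0,0,0],[0,0,0]],"hand":[0.6,0.6,0.6,0.6,0.6]}' >/dev/null
python3 - <<'E'
from h import *
import pickle
st();P=robot.camera_params('wrist');pickle.dump(P,open('P.pkl','wb'));snap('wrist','w18')
E
```

```text
t30.65 pos [ 0.606  -0.4342  0.2516] rot [-1.7996e+02  2.0000e-02 -1.7015e+02] F [ 0.1  0.6 -3.3] w 0.053 q6 [ -38.2   30.9   36.6   -0.   112.4 -138.1]
```

View pics/w18.png

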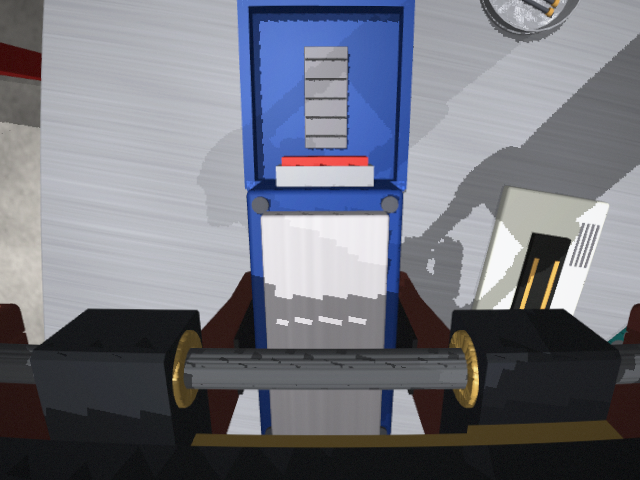

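Run:
```python
import cv2
a=cv2.imread('pics/w18.png');cv2.imwrite('pics/w18a.png',cv2.resize(a[35:160,280:370],None,fx=4.8,fy=4.8,interpolation=cv2.INTER_CUBIC))
```

```text
(no output)
```

View pics/w18a.png

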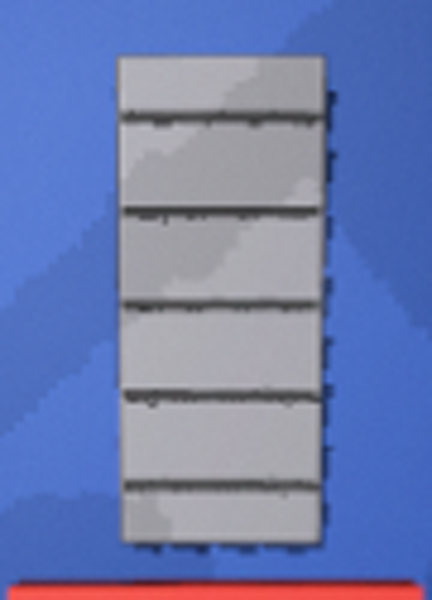

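Run:
```python
from h import *
import pickle;P=pickle.load(open('P.pkl','rb'))
X=quad([(118,57),(325,57),(322,543),(122,543)],.014,P,sc=4.8,off=(280,35))
c=X.mean(0);st();goto(c[0],c[1],.06,189.9)
```

```text
c [ 0.5043 -0.4518  0.014 ] sides [np.float64(41.2), np.float64(95.4), np.float64(42.0), np.float64(95.4)] ang [np.float64(99.8), np.float64(10.1), np.float64(99.8), np.float64(9.7)]
t30.70 pos [ 0.6059 -0.4344  0.2515] rot [-1.7996e+02  2.0000e-02 -1.7017e+02] F [ 0.8  0.2 -2.7] w 0.0525 q6 [ -38.2   30.9   36.6   -0.   112.4 -138.1]
offset [0.2064 0.0006 0.383 ] turn [-0.0013  0.0006 -0.0023] dist mm 218.0
```

```bash
python3 -m inch '{"offset":[[0.04,0,0],[0.11,0,0.02],[0.18,0,0.06],[0.205,0,0.13],[0.206,0,0.22]],"turn":[[0,0,0],[0,0,0],[0,0,0],[0,0,0],[0,0,0]],"hand":[0.6,0.6,0.6,0.6,0.6]}' 25 >/dev/null
python3 -m inch '{"offset":[[0,0,0.07],[0,0,0.12],[0,0,0.13],[0,0,0.13],[0,0,0.13]],"turn":[[0,0,0],[0,0,0],[0,0,0],[0,0,0],[0,0,0]],"hand":[0.6,0.6,0.6,0.6,0.6]}' >/dev/null
python3 -m inch '{"offset":[[0,0,0],[0,0,0],[0,0,0],[0,0,0]],"turn":[[0,0,0],[0,0,0],[0,0,0],[0,0,0]],"hand":[0.6,0.6,0.6,0.6]}' >/dev/null
python3 - <<'E'
from h import *
st();goto(.5043,-.4518,.015,189.9);snap('wrist','w19')
E
```

```text
t32.10 pos [ 0.5043 -0.4528  0.0765] rot [-1.7995e+02  2.0000e-02 -1.7022e+02] F [-0.2 -0.4 -3. ] w 0.0527 q6 [ -44.8   18.2   70.6   -0.    91.1 -144.6]
offset [-0.0004  0.002   0.1231] turn [-0.0016  0.0006 -0.0042] dist mm 62.0
```

View pics/w19.png

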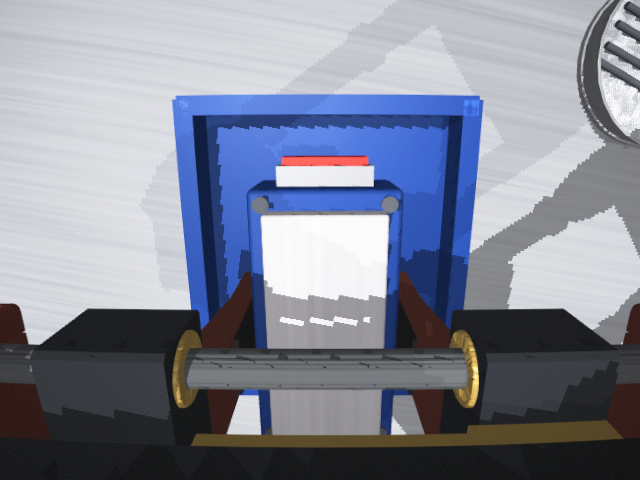

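Run:
```python
from h import *
s=robot.observe();P=robot.camera_params('wrist');Rc=Ro.from_euler('xyz',s['eef_rot'],degrees=True)
X=np.array([Rc.inv().apply(atz('wrist',u,v,.031,P)-s['eef_pos'])*1000 for u,v in ((173,97),(483,97))]);print(X.round(1),X.mean(0))
```

```text
[[ 88.7 -79.   45.4]
 [ 88.6  80.2  45.3]] [88.61025658  0.58242413 45.32934224]
```

```bash
python3 -m inch '{"offset":[[0,0.002,0.03],[0,0.002,0.06],[0,0.002,0.09],[0,0.002,0.11],[0,0.002,0.122]],"turn":[[0,0,-0.004],[0,0,-0.004],[0,0,-0.004],[0,0,-0.004],[0,0,-0.004]],"hand":[0.6,0.6,0.6,0.6,0.6]}' 25 >/dev/null
python3 -m inch '{"offset":[[0,0,0],[0,0,0],[0,0,0],[0,0,0]],"turn":[[0,0,0],[0,0,0],[0,0,0],[0,0,0]],"hand":[0.6,0.6,0.6,0.6]}'
python3 -m inch '{"offset":[[0,0,0.001],[0,0,0.003],[0,0,0.005],[0,0,0.005]],"turn":[[0,0,0],[0,0,0],[0,0,0],[0,0,0]],"hand":[0.6,0.6,0.6,0.6]}'
```

```text
time: 33.05
eef_pos: [0.5044, -0.4521, 0.0161]
eef_rot: [-179.9, 0.1, -170.1]
contact_force: [-0.8, -0.5, -3.0]
grip_width: 0.053
time: 33.45
eef_pos: [0.5038, -0.4516, 0.0122]
eef_rot: [180.0, -0.0, -170.1]
contact_force: [0.4, 0.8, -2.8]
grip_width: 0.0529
```

```bash
python3 -m inch '{"offset":[[0,0,0.001],[0,0,0.002],[0,0,0.003],[0,0,0.003]],"turn":[[0,0,0],[0,0,0],[0,0,0],[0,0,0]],"hand":[0.6,0.6,0.6,0.6]}'
python3 -m inch '{"offset":[[0,0,0.001],[0,0,0.0015],[0,0,0.0015]],"turn":[[0,0,0],[0,0,0],[0,0,0]],"hand":[0.6,0.6,0.6]}'
```

```text
time: 33.85
eef_pos: [0.5039, -0.4516, 0.0109]
eef_rot: [-180.0, -0.0, -170.1]
contact_force: [0.1, 0.1, -3.4]
grip_width: 0.053
time: 34.15
eef_pos: [0.5039, -0.4517, 0.0102]
eef_rot: [-180.0, -0.0, -170.1]
contact_force: [-0.4, -0.5, -2.6]
grip_width: 0.0528
```

```bash
python3 -m inch '{"offset":[[0,0,0.001],[0,0,0.0015],[0,0,0.0015]],"turn":[[0,0,0],[0,0,0],[0,0,0]],"hand":[0.6,0.6,0.6]}'
```

```text
time: 34.45
eef_pos: [0.5041, -0.4517, 0.0099]
eef_rot: [-180.0, 0.0, -170.1]
contact_force: [-1.0, -0.1, -0.8]
grip_width: 0.0532
```

Touching; release.

```bash
python3 -m inch '{"offset":[[0,0,0.001],[0,0,0.001],[0,0,0.001],[0,0,0.001],[0,0,0.001]],"turn":[[0,0,0],[0,0,0],[0,0,0],[0,0,0],[0,0,0]],"hand":[0.6,0.6,-0.25,-0.4,-0.7]}' 
python3 -m inch '{"offset":[[0,0,0],[0,0,0],[0,0,0]],"turn":[[0,0,0],[0,0,0],[0,0,0]],"hand":[-0.7,-0.7,-0.7]}' 
python3 -m inch '{"offset":[[0,0,-0.02],[0,0,-0.08],[0,0,-0.16],[0,0,-0.25],[0,0,-0.34]],"turn":[[0,0,0],[0,0,0],[0,0,0],[0,0,0],[0,0,0]],"hand":[-0.7,-0.7,-0.7,-1,-1]}' 20 >/dev/null
python3 -m inch '{"offset":[[0,0,-0.07],[0,0,-0.08],[0,0,-0.08],[0,0,-0.08]],"turn":[[0,0,0],[0,0,0],[0,0,0],[0,0,0]],"hand":[-1,-1,-1,-1]}'
python3 -c "
from h import *
import pickle
pickle.dump(robot.camera_params('wrist'),open('P.pkl','wb'))
st();snap('wrist','w20');goto(.60,-.195,.25,170)"
```

```text
time: 34.95
eef_pos: [0.504, -0.4518, 0.009]
eef_rot: [-180.0, 0.0, -170.1]
contact_force: [0.1, 0.9, 0.2]
grip_width: 0.0662
time: 35.25
eef_pos: [0.5039, -0.4517, 0.009]
eef_rot: [-180.0, -0.0, -170.1]
contact_force: [0.5, 0.2, -0.7]
grip_width: 0.0749
time: 36.15
eef_pos: [0.5036, -0.4513, 0.217]
eef_rot: [179.9, -0.1, -170.1]
contact_force: [-1.0, 0.1, -1.1]
grip_width: 0.0877
t36.15 pos [ 0.5036 -0.4513  0.217 ] rot [ 1.7988e+02 -1.0000e-01 -1.7011e+02] F [-1.   0.1 -1.1] w 0.0877 q6 [ -44.7   17.5   57.2   -0.   105.4 -144.6]
offset [-0.2781  0.4717 -0.0668] turn [ 0.0055 -0.006   0.6944] dist mm 276.0
```

View pics/w20.png

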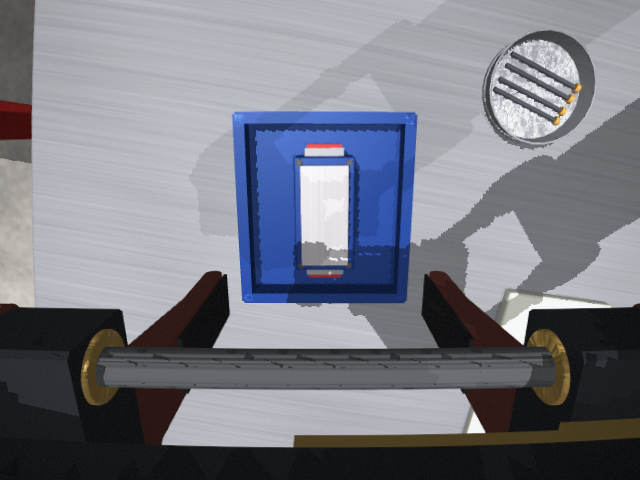

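Run:
```python
from h import *
import pickle;P=pickle.load(open('P.pkl','rb'))
quad([(300,166),(349,166),(347,265),(301,265)],.052,P)
quad([(233,112),(417,112),(407,302),(242,302)],.031,P)
a=cv2.imread('pics/side0.png');cv2.imwrite('pics/ch.png',cv2.resize(a[240:340,370:475],None,fx=5,fy=5,interpolation=cv2.INTER_CUBIC))
```

```text
c [ 0.5035 -0.4528  0.052 ] sides [np.float64(40.8), np.float64(87.0), np.float64(40.9), np.float64(86.9)] ang [np.float64(99.8), np.float64(9.5), np.float64(99.8), np.float64(9.5)]
c [ 0.5037 -0.4523  0.031 ] sides [np.float64(158.8), np.float64(177.2), np.float64(160.9), np.float64(177.1)] ang [np.float64(99.8), np.float64(10.0), np.float64(99.8), np.float64(9.3)]
```

View pics/ch.png

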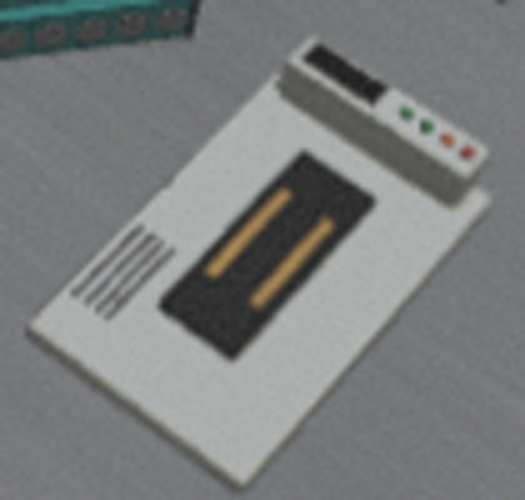

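Run:
```python
from h import *
X=quad([(303,152),(375,202),(233,360),(160,305)],.022,robot.camera_params('side'),cam='side',sc=5,off=(370,240))
st();goto(.61,-.21,.27,173)
```

```text
c [ 0.6497 -0.1907  0.022 ] sides [np.float64(40.4), np.float64(111.6), np.float64(40.1), np.float64(111.4)] ang [np.float64(90.2), np.float64(1.4), np.float64(90.0), np.float64(1.5)]
t36.20 pos [ 0.5035 -0.4512  0.2162] rot [ 1.7982e+02 -1.4000e-01 -1.7011e+02] F [ 0.  -0.3  1. ] w 0.0877 q6 [ -44.7   17.5   57.3   -0.   105.4 -144.6]
offset [-0.2925  0.4389 -0.1069] turn [ 0.0056 -0.0059  0.5897] dist mm 269.0
```

Run:
```python
from h import *
goto(.61,-.19,.25,181.4)
```

```text
offset [-0.2995  0.4781 -0.0668] turn [ 0.006  -0.0054  0.2965] dist mm 284.0
```

```bash
python3 -m inch '{"offset":[[-0.02,0.04,-0.05],[-0.07,0.12,-0.066],[-0.12,0.2,-0.066],[-0.17,0.28,-0.066],[-0.22,0.36,-0.066]],"turn":[[0,0,0.08],[0,0,0.18],[0,0,0.28],[0,0,0.296],[0,0,0.296]],"hand":[-1,-1,-1,-1,-1]}' 20 >/dev/null
python3 -c "
from h import *
goto(.61,-.19,.25,181.4)"
```

```text
offset [-0.0604  0.1256 -0.0011] turn [ 0.0032 -0.0067 -0.0007] dist mm 70.0
```

```bash
python3 -m inch '{"offset":[[-0.03,0.07,0],[-0.06,0.12,0],[-0.06,0.125,0],[-0.06,0.125,0],[-0.06,0.125,0]],"turn":[[0,0,0],[0,0,0],[0,0,0],[0,0,0],[0,0,0]],"hand":[-1,-1,-1,-1,-1]}' 20 >/dev/null
python3 -m inch '{"offset":[[0,0,0],[0,0,0],[0,0,0],[0,0,0],[0,0,0]],"turn":[[0,0,0],[0,0,0],[0,0,0],[0,0,0],[0,0,0]],"hand":[-1,-1,-1,-1,-1]}' 20 >/dev/null
python3 - <<'E'
from h import *
import pickle
st();P=robot.camera_params('wrist');pickle.dump(P,open('P_ch.pkl','wb'));snap('wrist','w21')
E
```

```text
t37.70 pos [ 0.6098 -0.1924  0.2521] rot [-179.98    0.   -178.6 ] F [ 0.1 -0.8 -0. ] w 0.0876 q6 [ -20.6   12.    60.1   -0.   107.9 -112. ]
```

View pics/w21.png

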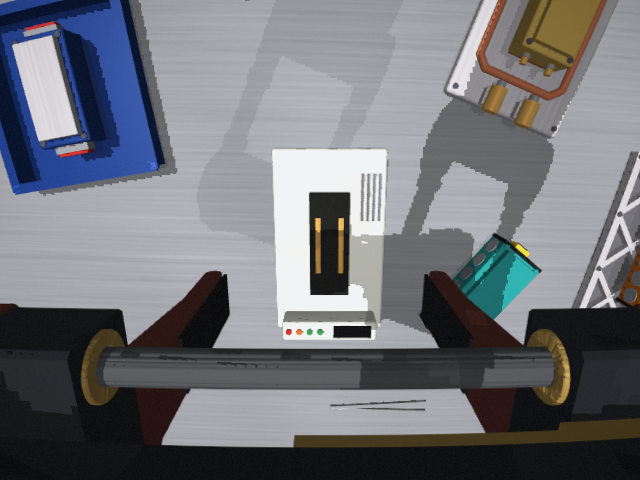

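Run:
```python
import cv2
a=cv2.imread('pics/w21.png');cv2.imwrite('pics/w21a.png',cv2.resize(a[180:305,290:370],None,fx=4.8,fy=4.8,interpolation=cv2.INTER_CUBIC))
```

```text
(no output)
```

View pics/w21a.png

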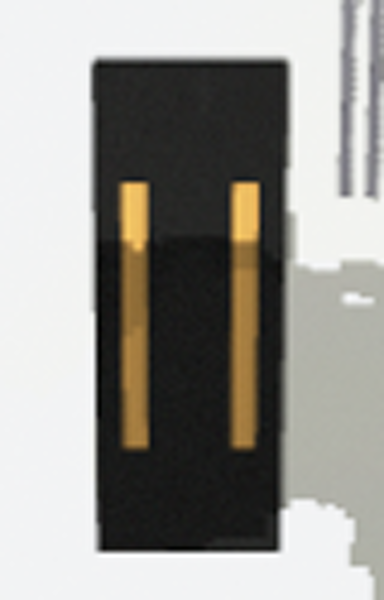

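Run:
```python
from h import *
import pickle;P=pickle.load(open('P_ch.pkl','rb'))
quad([(94,62),(288,62),(280,550),(99,550)],.022,P,sc=4.8,off=(290,180))
quad([(121,183),(259,183),(257,448),(122,448)],.022,P,sc=4.8,off=(290,180))
st();goto(.645,.185,.17,167)
```

```text
c [ 0.6541 -0.1876  0.022 ] sides [np.float64(41.0), np.float64(111.3), np.float64(41.1), np.float64(111.2)] ang [np.float64(91.3), np.float64(1.4), np.float64(91.3), np.float64(1.3)]
c [ 0.6549 -0.1877  0.022 ] sides [np.float64(29.7), np.float64(60.5), np.float64(30.2), np.float64(60.5)] ang [np.float64(91.3), np.float64(1.6), np.float64(91.3), np.float64(1.2)]
t37.75 pos [ 0.6098 -0.1923  0.2521] rot [-1.7998e+02  1.0000e-02 -1.7859e+02] F [-0.6  0.2 -0.6] w 0.0878 q6 [ -20.5   12.    60.1   -0.   107.9 -112. ]
offset [-0.0889  0.7527  0.1639] turn [-5.000e-04  3.000e-04  5.029e-01] dist mm 388.0
```

```bash
python3 -m inch '{"offset":[[-0.01,0.06,0],[-0.02,0.15,0],[-0.03,0.245,0],[-0.04,0.34,0],[-0.05,0.43,0]],"turn":[[0,0,0.1],[0,0,0.2],[0,0,0.3],[0,0,0.4],[0,0,0.5]],"hand":[-1,-1,-1,-1,-1]}' 20 >/dev/null
python3 -c "
from h import *
goto(.645,.185,.17,167)"
```

```text
offset [0.0415 0.3181 0.1642] turn [-0.0001  0.0007 -0.0007] dist mm 180.0
```

```bash
python3 -m inch '{"offset":[[0.01,0.08,0.02],[0.02,0.17,0.05],[0.035,0.25,0.09],[0.04,0.31,0.14],[0.0415,0.318,0.164]],"turn":[[0,0,0],[0,0,0],[0,0,0],[0,0,0],[0,0,0]],"hand":[-1,-1,-1,-1,-1]}' 20 >/dev/null
python3 -m inch '{"offset":[[0,0,0],[0,0,0],[0,0,0],[0,0,0],[0,0,0]],"turn":[[0,0,0],[0,0,0],[0,0,0],[0,0,0],[0,0,0]],"hand":[-1,-1,-1,-1,-1]}' 20 >/dev/null
python3 - <<'E'
from h import *
import pickle
st();P=robot.camera_params('wrist');pickle.dump(P,open('P.pkl','wb'));snap('wrist','w22')
a=cv2.imread('pics/w22.png');cv2.imwrite('pics/w22a.png',cv2.resize(a[130:330,230:410],None,fx=3,fy=3,interpolation=cv2.INTER_CUBIC))
E
```

```text
t39.25 pos [0.6453 0.1821 0.1712] rot [1.7997e+02 1.1000e-01 1.6702e+02] F [ 0.4 -0.   0.2] w 0.0879 q6 [ 12.9  15.9  63.7  -0.  100.2 -64.2]
```

View pics/w22a.png

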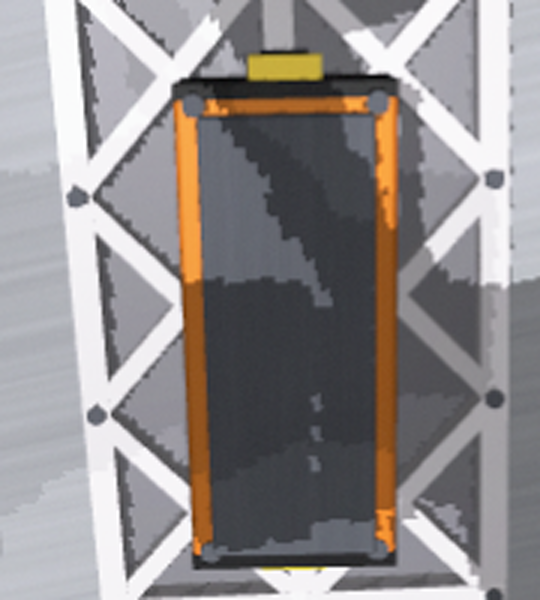

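Run:
```python
from h import *
import pickle;P=pickle.load(open('P.pkl','rb'))
quad([(192,103),(378,101),(378,549),(209,551)],.052,P,sc=3,off=(230,130))
quad([(197,115),(376,113),(376,553),(209,555)],.060,P,sc=3,off=(230,130))
st();goto(.656,.180,.030,168)
```

```text
c [0.6554 0.1801 0.052 ] sides [np.float64(44.4), np.float64(116.8), np.float64(44.7), np.float64(116.9)] ang [np.float64(77.6), np.float64(168.1), np.float64(77.7), np.float64(168.0)]
c [0.6551 0.1802 0.06  ] sides [np.float64(41.6), np.float64(111.9), np.float64(43.0), np.float64(111.9)] ang [np.float64(77.6), np.float64(168.1), np.float64(77.7), np.float64(167.4)]
t39.30 pos [0.6452 0.1823 0.1709] rot [1.7998e+02 7.0000e-02 1.6703e+02] F [ 0.9 -0.5  0.1] w 0.0874 q6 [ 12.9  15.9  63.7  -0.  100.2 -64.2]
offset [-0.0218  0.0004  0.2818] turn [ 0.0006  0.0026 -0.0338] dist mm 141.0
```

View pics/w22.png

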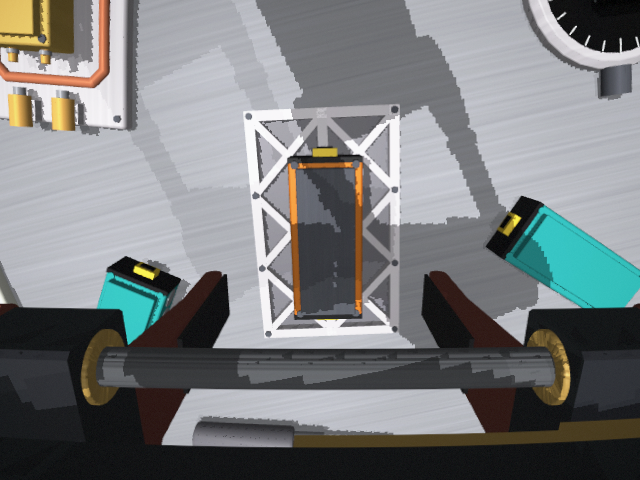

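```bash
python3 -m inch '{"offset":[[-0.021,0,0.03],[-0.021,0,0.1],[-0.021,0,0.17],[-0.021,0,0.22],[-0.021,0,0.26]],"turn":[[0,0,-0.033],[0,0,-0.033],[0,0,-0.033],[0,0,-0.033],[0,0,-0.033]],"hand":[-1,-1,-1,-1,-1]}' 20 >/dev/null
python3 -m inch '{"offset":[[0,0,0.01],[0,0,0.015],[0,0,0.018],[0,0,0.018],[0,0,0.018]],"turn":[[0,0,0],[0,0,0],[0,0,0],[0,0,0],[0,0,0]],"hand":[-1,-1,-1,-1,-1]}' >/dev/null
python3 -m inch '{"offset":[[0,0,0],[0,0,0],[0,0,0]],"turn":[[0,0,0],[0,0,0],[0,0,0]],"hand":[-1,-1,-1]}' >/dev/null
python3 - <<'E'
from h import *
st();goto(.6553,.1801,.0245,167.95);snap('wrist','w23')
E
```

```text
t40.60 pos [0.6552 0.1806 0.0312] rot [-1.8000e+02  2.0000e-02  1.6804e+02] F [-0.1 -0.6  0. ] w 0.0881 q6 [ 12.6  19.8  73.3  -0.   86.9 -65.5]
offset [-0.0005 -0.001   0.0133] turn [-0.0001  0.0008  0.0031] dist mm 7.0
```

View pics/w23.png

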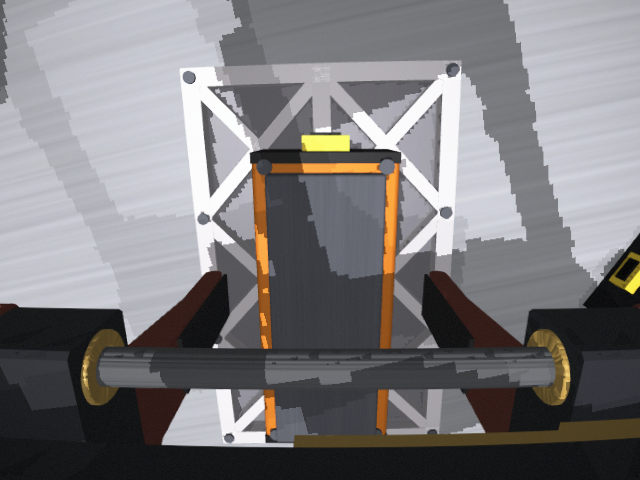

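```bash
python3 -m inch '{"offset":[[-0.0005,-0.001,0.006],[-0.0005,-0.001,0.011],[-0.0005,-0.001,0.013],[-0.0005,-0.001,0.013],[-0.0005,-0.001,0.013]],"turn":[[0,0,0.003],[0,0,0.003],[0,0,0.003],[0,0,0.003],[0,0,0.003]],"hand":[-1,-1,-1,-1,-0.5]}' 30
python3 -m inch '{"offset":[[0,0,0],[0,0,0],[0,0,0],[0,0,0],[0,0,0]],"turn":[[0,0,0],[0,0,0],[0,0,0],[0,0,0],[0,0,0]],"hand":[0,0.3,0.6,0.6,0.6]}' 
python3 -m inch '{"offset":[[0,0,0],[0,0,0],[0,0,0]],"turn":[[0,0,0],[0,0,0],[0,0,0]],"hand":[0.6,0.6,0.6]}' 
python3 -m inch '{"offset":[[0,0,-0.01],[0,0,-0.04],[0,0,-0.09],[0,0,-0.16],[0,0,-0.24]],"turn":[[0,0,0],[0,0,0],[0,0,0],[0,0,0],[0,0,0]],"hand":[0.6,0.6,0.6,0.6,0.6]}' >/dev/null
python3 -m inch '{"offset":[[0,0,-0.08],[0,0,-0.14],[0,0,-0.16],[0,0,-0.16],[0,0,-0.16]],"turn":[[0,0,0],[0,0,0],[0,0,0],[0,0,0],[0,0,0]],"hand":[0.6,0.6,0.6,0.6,0.6]}'
python3 - <<'E'
from h import *
s=st();snap('wrist','w24')
goto(.76,-.187,.2,181.3);goto(.6543,-.1877,.2,181.3)
E
```

```text
time: 41.15
eef_pos: [0.6551, 0.18, 0.0243]
eef_rot: [-180.0, -0.0, 167.9]
contact_force: [0.4, 0.2, 0.0]
grip_width: 0.0829
time: 41.65
eef_pos: [0.6552, 0.1802, 0.0245]
eef_rot: [180.0, 0.0, 168.0]
contact_force: [0.4, 0.9, -0.4]
grip_width: 0.0537
time: 41.95
eef_pos: [0.6553, 0.1802, 0.0245]
eef_rot: [180.0, 0.0, 168.0]
contact_force: [0.8, 1.5, 0.0]
grip_width: 0.0537
time: 42.95
eef_pos: [0.6547, 0.1799, 0.2221]
eef_rot: [-179.9, -0.2, 167.9]
contact_force: [0.9, -0.3, -5.3]
grip_width: 0.0535
t42.95 pos [0.6547 0.1799 0.2221] rot [-1.7991e+02 -1.6000e-01  1.6795e+02] F [ 0.9 -0.3 -5.3] w 0.0535 q6 [ 12.5  18.1  56.   -0.  106.1 -65.4]
offset [-0.3598 -0.6734  0.0423] turn [-0.0035 -0.0089 -0.4662] dist mm 382.0
offset [-0.1533 -0.7189  0.0433] turn [-0.0035 -0.0089 -0.4662] dist mm 368.0
```

View pics/w24.png

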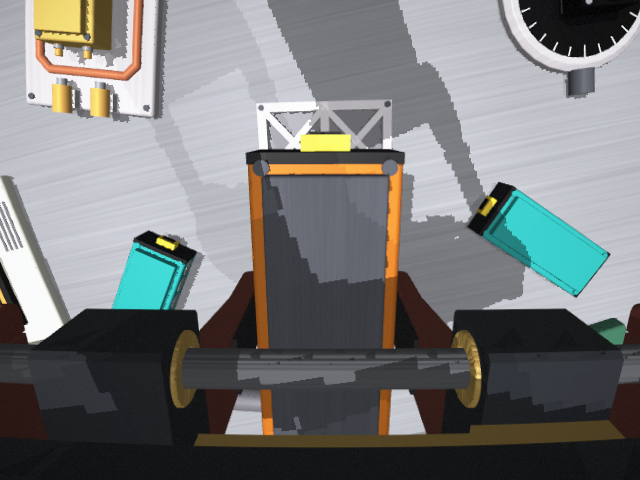

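```bash
python3 - <<'E'
from h import *
P=robot.camera_params('wrist');s=robot.observe();Rc=Ro.from_euler('xyz',s['eef_rot'],degrees=True)
X=np.array([Rc.inv().apply(atz('wrist',u,v,s['eef_pos'][2]+.0275,P)-s['eef_pos'])*1000 for u,v in [(260.5,168),(390,167.5)]]);print(X.round(1))
E
python3 -m inch '{"offset":[[-0.01,-0.06,0],[-0.03,-0.14,0],[-0.05,-0.23,0],[-0.07,-0.32,0],[-0.09,-0.41,0]],"turn":[[0,0,-0.1],[0,0,-0.2],[0,0,-0.3],[0,0,-0.4],[0,0,-0.466]],"hand":[0.6,0.6,0.6,0.6,0.6]}' 30
python3 -c "
from h import *
goto(.6543,-.1877,.16,181.3)"
```

```text
[[ 57.9 -23.  -27.2]
 [ 58.   21.6 -27.3]]
time: 43.5
eef_pos: [0.6554, -0.0313, 0.2213]
eef_rot: [180.0, -0.3, -178.6]
contact_force: [2.2, 0.1, -3.8]
grip_width: 0.0538
offset [ 0.0095 -0.3126  0.1226] turn [ 0.0006 -0.0091  0.0045] dist mm 168.0
```

```bash
python3 -m inch '{"offset":[[0.003,-0.08,0],[0.006,-0.17,0.01],[0.009,-0.25,0.04],[0.0095,-0.305,0.09],[0.0095,-0.3126,0.15]],"turn":[[0,-0.004,0],[0,-0.004,0],[0,-0.004,0],[0,-0.004,0.0],[0,-0.004,0]],"hand":[0.6,0.6,0.6,0.6,0.6]}' 30 >/dev/null
python3 -m inch '{"offset":[[0,0,0.03],[0,0,0.06],[0,0,0.07],[0,0,0.07],[0,0,0.07]],"turn":[[0,0,0],[0,0,0],[0,0,0],[0,0,0],[0,0,0]],"hand":[0.6,0.6,0.6,0.6,0.6]}' >/dev/null
python3 -m inch '{"offset":[[0,0,0],[0,0,0],[0,0,0],[0,0,0],[0,0,0]],"turn":[[0,0,0],[0,0,0],[0,0,0],[0,0,0],[0,0,0]],"hand":[0.6,0.6,0.6,0.6,0.6]}' >/dev/null
python3 - <<'E'
from h import *
import pickle
st();P=robot.camera_params('wrist');pickle.dump(P,open('P.pkl','wb'));snap('wrist','w25');goto(.6543,-.1877,.05,181.3)
E
```

```text
t45.00 pos [ 0.6553 -0.1862  0.1146] rot [-1.7999e+02  1.2000e-01 -1.7870e+02] F [ 0.   0.8 -5. ] w 0.0539 q6 [ -18.7   18.    67.     0.    94.9 -110. ]
offset [ 0.0022 -0.0029  0.1289] turn [-0.0005  0.0038 -0.    ] dist mm 64.0
```

View pics/w25.png

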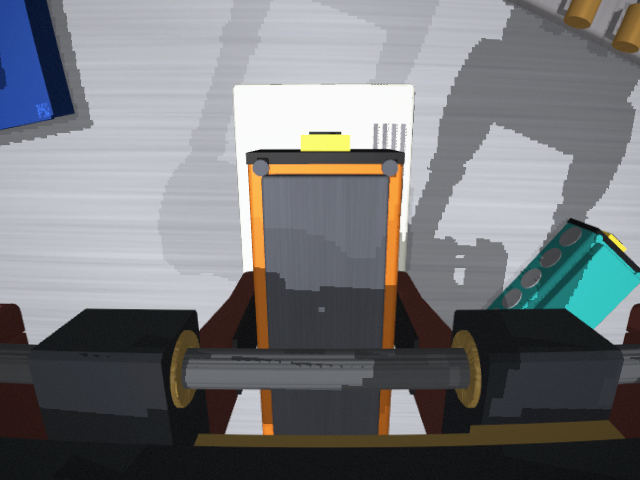

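Run:
```python
from h import *
import pickle
s=robot.observe();P=pickle.load(open('P.pkl','rb'))
X=np.array([atz('wrist',u,v,.014,P) for u,v in ((235,86),(413.5,86))]);print(X.round(4))
m=X.mean(0);print('centre est',m+.1*np.array([np.cos(np.radians(1.3)),np.sin(np.radians(1.3)),0]))
P=pickle.load(open('P_ch.pkl','rb'))
X=np.array([atz('wrist',u,v,.014,P) for u,v in ((273.5,150),(386.5,150))]);print(X.round(4))
m=X.mean(0);print('centre est',m+.1*np.array([np.cos(np.radians(1.3)),np.sin(np.radians(1.3)),0]))
```

```text
[[ 0.5571 -0.2472  0.014 ]
 [ 0.5546 -0.1326  0.014 ]]
centre est [ 0.65581976 -0.18762686  0.014     ]
[[ 0.5573 -0.2468  0.014 ]
 [ 0.5546 -0.1327  0.014 ]]
centre est [ 0.65592817 -0.1874766   0.014     ]
```

```bash
python3 -m inch '{"offset":[[0.003,-0.0022,0.03],[0.003,-0.0022,0.07],[0.003,-0.0022,0.1],[0.003,-0.0022,0.13],[0.003,-0.0022,0.15]],"turn":[[0,0.003,0],[0,0.003,0],[0,0.003,0],[0,0.003,0],[0,0.003,0]],"hand":[0.6,0.6,0.6,0.6,0.6]}' 30 >/dev/null
python3 -m inch '{"offset":[[0,0,0.005],[0,0,0.008],[0,0,0.008],[0,0,0.008],[0,0,0.008]],"turn":[[0,0,0],[0,0,0],[0,0,0],[0,0,0],[0,0,0]],"hand":[0.6,0.6,0.6,0.6,0.6]}'
python3 -m inch '{"offset":[[0,0,0],[0,0,0],[0,0,0]],"turn":[[0,0,0],[0,0,0],[0,0,0]],"hand":[0.6,0.6,0.6]}'
python3 -c "
from h import *
st();goto(.6539,-.1873,.0275,181.3)"
```

```text
time: 46.05
eef_pos: [0.6544, -0.1875, 0.0365]
eef_rot: [-180.0, 0.1, -178.7]
contact_force: [-0.5, -0.2, -4.9]
grip_width: 0.0539
time: 46.35
eef_pos: [0.654, -0.1873, 0.0355]
eef_rot: [-180.0, 0.0, -178.7]
contact_force: [-0.4, -0.2, -5.4]
grip_width: 0.0539
t46.35 pos [ 0.654  -0.1873  0.0355] rot [-1.7998e+02  3.0000e-02 -1.7870e+02] F [-0.4 -0.2 -5.4] w 0.0539 q6 [ -18.8   19.7   72.9   -0.    87.3 -110.2]
offset [0.0001 0.0001 0.0161] turn [-0.0005  0.001   0.0001] dist mm 8.0
```

```bash
python3 -m inch '{"offset":[[0,0,0.005],[0,0,0.009],[0,0,0.012],[0,0,0.014],[0,0,0.014]],"turn":[[0,0,0],[0,0,0],[0,0,0],[0,0,0],[0,0,0]],"hand":[0.6,0.6,0.6,0.6,0.6]}'
python3 -m inch '{"offset":[[0,0,0],[0,0,0],[0,0,0.001]],"turn":[[0,0,0],[0,0,0],[0,0,0]],"hand":[0.6,0.6,0.6]}'
python3 -m inch '{"offset":[[0,0,0.001],[0,0,0.0015],[0,0,0.0015]],"turn":[[0,0,0],[0,0,0],[0,0,0]],"hand":[0.6,0.6,0.6]}'
```

```text
time: 46.85
eef_pos: [0.6538, -0.1873, 0.0281]
eef_rot: [-180.0, -0.0, -178.7]
contact_force: [-0.4, 0.0, -5.0]
grip_width: 0.0541
time: 47.15
eef_pos: [0.6541, -0.1874, 0.0282]
eef_rot: [-180.0, 0.0, -178.7]
contact_force: [0.5, 0.2, -5.3]
grip_width: 0.054
time: 47.45
eef_pos: [0.6539, -0.1873, 0.0271]
eef_rot: [-180.0, 0.0, -178.7]
contact_force: [0.1, 0.1, -5.5]
grip_width: 0.0541
```

```bash
python3 -m inch '{"offset":[[0,0,0.001],[0,0,0.001],[0,0,0.001]],"turn":[[0,0,0],[0,0,0],[0,0,0]],"hand":[0.6,0.6,0.6]}'
python3 -m inch '{"offset":[[0,0,0.001],[0,0,0.001],[0,0,0.001]],"turn":[[0,0,0],[0,0,0],[0,0,0]],"hand":[0.6,0.6,0.6]}'
```

```text
time: 47.75
eef_pos: [0.6539, -0.1873, 0.0267]
eef_rot: [-180.0, 0.0, -178.7]
contact_force: [-0.6, -0.2, -5.1]
grip_width: 0.0536
time: 48.05
eef_pos: [0.654, -0.1873, 0.0265]
eef_rot: [-180.0, 0.0, -178.7]
contact_force: [0.2, -0.2, -3.3]
grip_width: 0.0541
```

Contact is starting; a touch more, then release.

```bash
python3 -m inch '{"offset":[[0,0,0.001],[0,0,0.001],[0,0,0.001],[0,0,0.001],[0,0,0.001]],"turn":[[0,0,0],[0,0,0],[0,0,0],[0,0,0],[0,0,0]],"hand":[0.6,0.6,-0.25,-0.4,-0.7]}' 
python3 -m inch '{"offset":[[0,0,0],[0,0,0],[0,0,0],[0,0,0]],"turn":[[0,0,0],[0,0,0],[0,0,0],[0,0,0]],"hand":[-0.8,-0.8,-0.8,-0.8]}' 
python3 -m inch '{"offset":[[0,0,-0.02],[0,0,-0.08],[0,0,-0.16],[0,0,-0.25],[0,0,-0.34]],"turn":[[0,0,0],[0,0,0],[0,0,0],[0,0,0],[0,0,0]],"hand":[-0.8,-0.8,-0.8,-1,-1]}' 20 >/dev/null
python3 -m inch '{"offset":[[0.09,0,-0.05],[0.1,0,-0.08],[0.1,0,-0.08],[0.1,0,-0.08],[0.1,0,-0.08]],"turn":[[0,0,0],[0,0,0],[0,0,0],[0,0,0],[0,0,0]],"hand":[-1,-1,-1,-1,-1]}'
python3 -m inch '{"offset":[[0,0,0],[0,0,0],[0,0,0]],"turn":[[0,0,0],[0,0,0],[0,0,0]],"hand":[-1,-1,-1]}' >/dev/null
python3 -c "
from h import *
import pickle
pickle.dump(robot.camera_params('wrist'),open('P.pkl','wb'))
st();snap('wrist','w26');snap('scene','s26');snap('side','d26')
a=cv2.imread('pics/w26.png');cv2.imwrite('pics/w26a.png',cv2.resize(a[130:350,250:410],None,fx=2.7,fy=2.7,interpolation=cv2.INTER_CUBIC))"
```

```text
time: 48.55
eef_pos: [0.6543, -0.1874, 0.0262]
eef_rot: [-180.0, 0.1, -178.7]
contact_force: [-0.2, -0.0, -0.4]
grip_width: 0.0661
time: 48.95
eef_pos: [0.654, -0.1873, 0.0257]
eef_rot: [-180.0, 0.0, -178.7]
contact_force: [-0.1, 0.2, -0.4]
grip_width: 0.079
time: 49.95
eef_pos: [0.6041, -0.1882, 0.234]
eef_rot: [180.0, -0.1, -178.7]
contact_force: [-0.5, 0.4, 0.1]
grip_width: 0.0879
t50.25 pos [ 0.604  -0.1883  0.2349] rot [ 1.7999e+02 -4.0000e-02 -1.7869e+02] F [ 0.6 -0.7  0.1] w 0.0874 q6 [ -20.4   10.6   63.4   -0.   106.  -111.7]
```

View pics/w26.png

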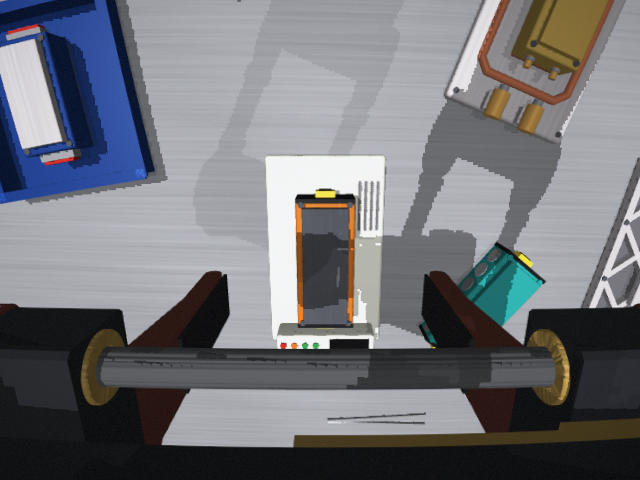

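View pics/s26.png

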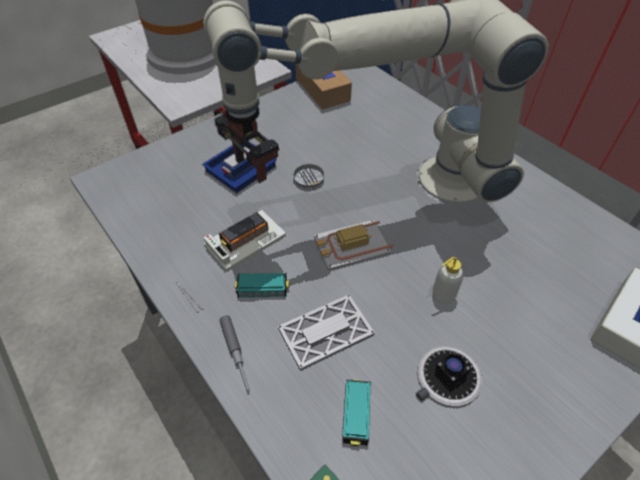

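View pics/d26.png

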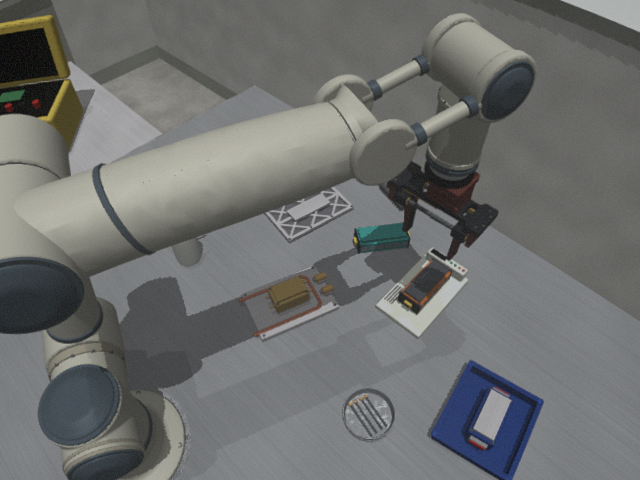

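View pics/w26a.png

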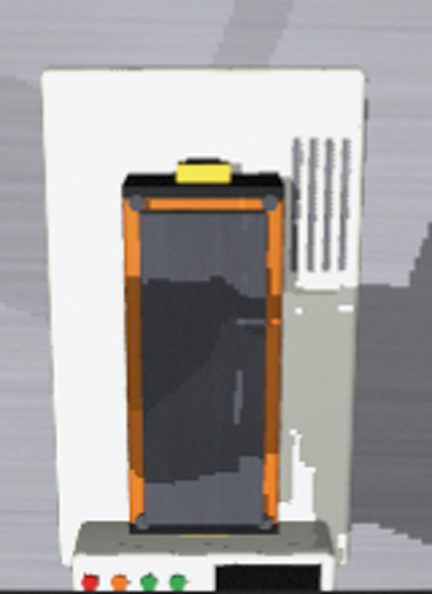

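Run:
```python
from h import *
import pickle;P=pickle.load(open('P.pkl','rb'))
quad([(136,202),(271,201),(266,521),(142,522)],.054,P,sc=2.7,off=(250,130))
X=np.array([atz('wrist',u/2.7+250,v/2.7+130,.014,P) for u,v in ((43,72),(366,71))]);print((X.mean(0)+[.0983,.0022,0]).round(4))
a=cv2.imread('pics/scene0.png').astype(int);b=cv2.imread('pics/s26.png').astype(int)
for n,(x0,y0,x1,y1) in dict(bottle=(425,255,475,315),dish=(290,160,330,192)).items(): print(n,np.abs(a-b)[y0:y1,x0:x1].mean().round(1))
st()
```

```text
c [ 0.6543 -0.1878  0.054 ] sides [np.float64(44.7), np.float64(116.8), np.float64(44.7), np.float64(116.8)] ang [np.float64(91.7), np.float64(1.4), np.float64(91.8), np.float64(1.3)]
[ 0.6539 -0.1874  0.014 ]
bottle 10.0
dish 4.2
t50.40 pos [ 0.6039 -0.1884  0.2355] rot [-1.7999e+02  1.0000e-02 -1.7869e+02] F [-0.2  0.1 -1.1] w 0.0878 q6 [ -20.4   10.5   63.4   -0.   106.  -111.7]
```

Run:
```python
from h import *
for q in('washbottle_mid','dish','starcam_mid'):
    for l in robot.landmark_of('scene',q)[:1]: print(q,l['score'],np.round(np.array(l['point'])*[640,480],1))
print(robot.finish_job())
```

```text
washbottle_mid 0.66 [449.2 281.4]
dish 0.76 [309.2 178.4]
starcam_mid 0.76 [452.1 368.3]
the job is handed in; nothing more can be done
None
```

I took the stack apart from the top and put each unit on its own station, lowering it to contact before letting go. The job was handed in at about 50 s of the 136 s allowed; no verdict was given.

| Unit | Station | Last check of centring |
|---|---|---|
| Star camera | turntable | about 0.7 mm off, measured just before lowering |
| Radio | cooling plate | about 1 mm off by the plate's screws |
| Flight computer | blue tote | about 0.5 mm off the tote's centre |
| Battery pack | white charger | about 0.1 mm off the seat |

- **Squareness:** the radio, computer and battery measured within about 0.5° of their stations after release. The star camera was lined up with its seat before lowering.
- **Star camera after release:** I checked it only by eye in the pictures; it sat upright and centred.
- **Forces:** the highest reading I saw was about 11 N, while seating the radio.
- **Wash bottle and dish:** both stand where they did in the scene view, within network error. The largest shift was about 4 px, for the dish, and the two pictures match by eye. The raw picture difference at the bottle was higher than at the dish. I put that down to the arm's shadow.
- **Look-alikes:** I left both turquoise ones alone.
- **One disagreement:** the tote's rim measured about 9 mm larger than the listed outside size. I took that as a projecting lip, because its centre still agreed with the seat.

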